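# Gauge waxed cheese wheels and sort them by size

### The job

Grade the waxed cheese wheels on the counter: one by one in the order red, yellow, green, blue, black (skip any that are not there), stand each on the gauge bed, let go of it and slide the jaw gently shut until the wheel pushes the red sprung plate of the fixed jaw nearly all the way in, keep it so for a moment. Then open the jaw and stand the wheel flat and wholly on the wooden board if it measures small (48 mm across) or on the marble slab if it measures large (60 mm across). When all are sorted push the empty gauge fully shut, and leave the spice jar and the salt tin where they are.

Things in the scene. Friction and masses are not known exactly. Their poses are not given: they have to be found in the camera images.
- wheel_red: wheel of cheese in hard red wax, a flat disc 36 mm tall standing on its flat face, mass about 0.1 kg; its diameter is either 48 mm (small) or 60 mm (large), which the gauge shows; may be absent. Origin: centre of its underside, z up its axis
- wheel_yellow: wheel of cheese in hard yellow wax, a flat disc 36 mm tall standing on its flat face, mass about 0.1 kg; its diameter is either 48 mm (small) or 60 mm (large), which the gauge shows; may be absent. Origin: centre of its underside, z up its axis
- wheel_green: wheel of cheese in hard green wax, a flat disc 36 mm tall standing on its flat face, mass about 0.1 kg; its diameter is either 48 mm (small) or 60 mm (large), which the gauge shows; may be absent. Origin: centre of its underside, z up its axis
- wheel_blue: wheel of cheese in hard blue wax, a flat disc 36 mm tall standing on its flat face, mass about 0.1 kg; its diameter is either 48 mm (small) or 60 mm (large), which the gauge shows; may be absent. Origin: centre of its underside, z up its axis
- wheel_black: wheel of cheese in hard black wax, a flat disc 36 mm tall standing on its flat face, mass about 0.1 kg; its diameter is either 48 mm (small) or 60 mm (large), which the gauge shows; may be absent. Origin: centre of its underside, z up its axis
- gauge: bench caliper, fixed to the counter: flat aluminium bed 70 mm (its x) by 250 mm (its y), 10 mm thick, with an engraved scale. Origin: centre of the bed's underside. A dark steel fixed jaw with a red sprung measuring plate stands at its -y end; the steel sliding jaw runs along its y and opens towards +y
- plate (a joint): the red sprung measuring plate on the fixed jaw: how far it is pushed in (towards the gauge's -y), 0 at rest to 0.008 m fully in; the spring gives 0.6 N per mm (4.8 N fully in). Plate 50 mm wide along the gauge's x, 8 mm thick, top 37 mm above the bed; the dark fixed block behind it reaches 37 mm above the bed. Width of a clamped wheel = jaw value + plate value
- plate_face (a point): centre of the red plate's measuring face (which looks to the gauge's +y), 18 mm above the bed; with the plate at rest it lies at y = -85 mm in the gauge's frame
- jaw (a joint): the sliding jaw: the value is the gap in m between its face and the red plate at rest, 0 fully shut to 0.100 fully open. Jaw plate 50 mm wide, top 37 mm above the bed, 12 mm thick; the carriage behind it is 62 mm wide and 56 mm long over all. It slides stiffly (about 1.5 N) and stays where it is left
- jaw_grip (a point): point in the upright orange handle of the sliding jaw, 48 mm above the bed. The handle is 16 mm along the gauge's x and 22 mm along its y, its top 14 mm above this point; its centre lies 40 mm behind (towards +y of) the sliding jaw's face. Moves with the jaw
- wood_board: brown wooden board for small wheels, fixed, 240 mm (its x) by 120 mm (its y), 8 mm thick. Origin: centre of its underside
- marble_slab: pale marble slab with dark border for large wheels, fixed, 240 mm (its x) by 120 mm (its y), 8 mm thick. Origin: centre of its underside
- spice_jar: amber glass jar with white lid, 44 mm across, 55 mm tall, standing among the wheels; a bystander, origin under its centre
- salt_tin: grey tin with white lid, 40 mm across, 40 mm tall, standing among the wheels; a bystander, origin under its centre
There are look-alikes about, which are no part of the job. Several things look just like the wheel_green: the one meant starts nearest to the robot's base.

How it is judged (in metres and radians):
On the way, in this order (a step that is already met when the one before it is completed fails the run):
1. the red wheel, if there, stands on the bed, let go of, and is pressed between the sliding jaw and the sprung plate (over 2 N at each) (contact force between each of jaw, plate and wheel_red above 2 N and contact force between the fingers and wheel_red below 0.3 N and angle between wheel_red's own z axis and vertical below 0.15 rad), for 0.2 s.
2. the yellow wheel, if there, stands on the bed, let go of, and is pressed between the sliding jaw and the sprung plate (over 2 N at each) (contact force between each of jaw, plate and wheel_yellow above 2 N and contact force between the fingers and wheel_yellow below 0.3 N and angle between wheel_yellow's own z axis and vertical below 0.15 rad), for 0.2 s.
3. the green wheel, if there, stands on the bed, let go of, and is pressed between the sliding jaw and the sprung plate (over 2 N at each) (contact force between each of jaw, plate and wheel_green above 2 N and contact force between the fingers and wheel_green below 0.3 N and angle between wheel_green's own z axis and vertical below 0.15 rad), for 0.2 s.
4. the blue wheel, if there, stands on the bed, let go of, and is pressed between the sliding jaw and the sprung plate (over 2 N at each) (contact force between each of jaw, plate and wheel_blue above 2 N and contact force between the fingers and wheel_blue below 0.3 N and angle between wheel_blue's own z axis and vertical below 0.15 rad), for 0.2 s.
5. the black wheel, if there, stands on the bed, let go of, and is pressed between the sliding jaw and the sprung plate (over 2 N at each) (contact force between each of jaw, plate and wheel_black above 2 N and contact force between the fingers and wheel_black below 0.3 N and angle between wheel_black's own z axis and vertical below 0.15 rad), for 0.2 s.
At the end, for the whole second after the job is handed in: Every wheel present stands upright (within 0.1 rad), at rest, directly and wholly (within 3 mm) on its board: 48 mm ones on the wooden board, 60 mm ones on the marble slab; the gauge is shut to under 4 mm; nothing is held (x of wheel_red in the frame of marble_slab between -0.093 and 0.093 m and y of wheel_red in the frame of marble_slab between -0.033 and 0.033 m and z of wheel_red in the frame of marble_slab between 0.004 and 0.013 m and angle between each of wheel_red, wheel_yellow, wheel_green, wheel_blue, wheel_black's own z axis and vertical below 0.1 rad and linear speed of each of wheel_red, wheel_yellow, wheel_green, wheel_blue, wheel_black below 0.02 m/s and x of wheel_yellow in the frame of wood_board between -0.099 and 0.099 m and y of wheel_yellow in the frame of wood_board between -0.039 and 0.039 m and z of wheel_yellow in the frame of wood_board between 0.004 and 0.013 m and x of wheel_green in the frame of marble_slab between -0.093 and 0.093 m and y of wheel_green in the frame of marble_slab between -0.033 and 0.033 m and z of wheel_green in the frame of marble_slab between 0.004 and 0.013 m and x of wheel_blue in the frame of wood_board between -0.099 and 0.099 m and y of wheel_blue in the frame of wood_board between -0.039 and 0.039 m and z of wheel_blue in the frame of wood_board between 0.004 and 0.013 m and x of wheel_black in the frame of marble_slab between -0.093 and 0.093 m and y of wheel_black in the frame of marble_slab between -0.033 and 0.033 m and z of wheel_black in the frame of marble_slab between 0.004 and 0.013 m and value of joint jaw below 0.004 m); the robot touches nothing.
It fails at once if the spice jar or the salt tin is moved over 50 mm (distance of any of spice_jar, salt_tin from where it was at the start of the episode above 0.05 m).
It fails at once if a wheel is crushed by the sliding jaw (over 60 N) (contact force between jaw and wheel_red above 60 N or contact force between jaw and wheel_yellow above 60 N or contact force between jaw and wheel_green above 60 N or contact force between jaw and wheel_blue above 60 N or contact force between jaw and wheel_black above 60 N).
Of wheel_red, wheel_yellow, wheel_green, wheel_blue, wheel_black only 3 to 4 are there at a start; the rules pass over those that are not, and their reading is None.
At some moment in a run one of wheel_red, wheel_yellow, wheel_green, wheel_blue, wheel_black may be knocked a few centimetres aside while the robot is not near it.
It also fails if it takes over 210 s, if anything falls off the work surface, if the arm or the gripper's body presses on something with over 40 N, if the wrist force passes 120 N, or if a joint passes its speed limit or range.

### The arm

A 6-joint arm with a two-finger parallel gripper is mounted at the origin on the work surface. World frame = base frame: x ahead of the robot, y to its left, z up, the work surface at z = 0. Lengths are in mm, angles in rad, forces in N, time in s.
With the tool pointing down it reaches from about 350 to 725 mm from the base axis. Payload 6 kg.
Tool frame: the origin (TCP) lies where the fingers leave the gripper's body, on its centre line; the fingertips stand 73 mm ahead of it and the grasp point (between the pads) lies 54 mm ahead of it (ctrl.tips_ahead is the distance from the TCP to the fingertips, in mm); z points along the fingers, y is the line along which they close (so a half turn about z gives the same grasp; the last joint's range is limited). The gripper opens to 85 mm and grips with 20 to 120 N. Pads are 22 mm wide; open, the fingers measure 114 mm over their backs; the gripper's body (76 mm by 85 mm) begins 54 mm behind the grasp point. The pads swing forward as they close: fully open they stand 13 mm farther back than shut.
Start: joints at [-0.814, 0.04, 0.085, 0, -1.615, -0.334], TCP at [246.2, -547.145, 303.861] pointing down, gripper open.
Joint ranges: [-2.56, 2.56], [-1.29, 2.01], [-1.08, 1.49], [-3.29, 1.98], [-2.81, -0.18], [-2.99, 2.99]. Speed limits (rad/s): [2.57, 2.57, 3.01, 3.14, 3.14, 3.14].

### API

Orientations are given as a rotation vector (axis times angle).
In Python, from cell import ctrl gives the robot as it stands.
- The arm moves only by the shell command python3 -m inch 'ROWS' [OPENING]. ROWS is JSON, a list of rows, each a list of 4 numbers: the shift along the tool's x, y, z in mm, then the turn about the tool's z in degrees. In form: [[tx, ty, tz, roll], ...]. A call has 1 to 12 rows; each row shifts and turns the commanded pose from where the row before left it, along the tool's axes as they then stand; what a row does not reach is not made up. A row lasts 1/8 s, in which the tool goes at most 62.5 mm and 10.7 degrees, less where a joint would pass 70% of its speed; a pose out of reach is approached as far as the arm can. A call is refused whole if a number of a shift passes 62.5 or a number of a turn 10.7, either way. A call with a gripper value outside its range is refused whole. OPENING is the opening, from 0 (shut) to 1 (fully open), set as the call begins (- or left out, the last holds). The fingers move at their own pace and stop on an object; the grip force is fixed at half the most. Time passes only in rows, so rows that do not move let the fingers close. It gives the time, the measured TCP pose, the force, the opening and the grip force at its end, in the units of the state.
- ctrl.observe(): the state, without advancing time (a new reading comes with each control period).
- ctrl.grab_frame(name): name is "side" or "top"; returns (picture, depth): 420x560x3 uint8, red, green, blue; 420x560 float32, mm along the optical axis (not along the pixel's ray), 0 where there is no reading.
- ctrl.camera_model(name): a dict with "intrinsics" (3x3 intrinsics, pixels), "dist" ([k1, k2, p1, p2, k3] as OpenCV has them; the pictures are not rectified), "R" (3x3) and "t" (3): a world point X has camera coordinates R X + t. Camera axes: x right, y down, z forward; pixel columns grow to the right and rows downward; lengths in mm; the calibration is good to about 2 mm. A picture is of the moment at which its call begins. camera_model takes no time and is no camera call.
- ctrl.close_job(): hands the job in; it is judged then, once.
The state is a dict: "time": time; "qpos": joint angles; "qd": joint speeds; "joint_efforts": joint torques, N m; "eef_pos": TCP position; "eef_rot": TCP orientation; "contact_force": force on the tool from outside, world axes, zero at the start; "moment": the same for the moment, N m; "grip_width": opening from 0.0 (shut) to 1.0 (fully open); "gripper_force": force on a finger pad.
Only numpy, scipy, OpenCV 4.12 (cv2) and the standard library are available. Lean on these libraries where they do the work, as an engineer would, in place of code of your own. Each camera call takes 0.05 s, during which the arm holds its last target. There are 200 camera calls.

## Working session

There is one attempt and no reset: what is moved stays moved. The work goes in short steps, Python scripts to look and compute and a shell command to move; the robot and the scene stay as the last step left them, time stands still between calls to the robot, and variables do not carry over. Pictures are saved under pics/ and viewed, at most 18 in all, crops included, and the job is handed in when it is done.

```bash
ls; mkdir -p pics
python3 - <<'E'
from cell import ctrl
import cv2,numpy as np
print(ctrl.observe())
for n in("top","side"):
    im,d=ctrl.grab_frame(n); cv2.imwrite(f"pics/{n}0.png",im[:,:,::-1]); np.save(f"{n}0.npy",d)
    m=ctrl.camera_model(n); print(n,m)
E
```

```text
pics
{'time': 0.0, 'qpos': array([-8.14331426e-01,  4.08193879e-02,  8.38290636e-02, -4.60263830e-04,
       -1.61552537e+00, -3.33720440e-01]), 'qd': array([-1.02288153e-03, -9.61490241e-04, -3.78847685e-04,  6.86395403e-04,
        1.60808629e-04, -6.09583144e-05]), 'joint_efforts': array([-9.96052700e-05, -3.68209291e+01,  3.47415769e+01,  6.93272308e+00,
       -5.39233632e-03,  9.46672074e-08]), 'eef_pos': array([ 246.16960911, -546.95460268,  302.88518539]), 'eef_rot': array([ 6.59037962e-01, -3.07117819e+00, -2.68346072e-03]), 'contact_force': array([-0.18070525,  0.54655883,  0.37121666]), 'moment': array([ 0.01691685,  0.0800795 , -0.02951201]), 'gripper_force': 0.0, 'grip_width': 1.0018492367635747}
top {'intrinsics': array([[438.50630578,   0.        , 278.97602609],
       [  0.        , 438.50630578, 210.9168809 ],
       [  0.        ,   0.        ,   1.        ]]), 'dist': array([0.01268341, 0.        , 0.        , 0.        , 0.        ]), 'R': array([[ 8.54058510e-03, -9.99961021e-01,  2.23938937e-03],
       [-9.81968475e-01, -8.80981356e-03, -1.88839354e-01],
       [ 1.88851722e-01, -5.86211196e-04, -9.82005440e-01]]), 't': array([ -74.04563815,  491.50560417, 1175.31738444])}
side {'intrinsics': array([[526.12064472,   0.        , 267.51695138],
       [  0.        , 526.12064472, 215.0818251 ],
       [  0.        ,   0.        ,   1.        ]]), 'dist': array([-0.2084587,  0.       ,  0.       ,  0.       ,  0.       ]), 'R': array([[-0.9015094 , -0.43268107, -0.0082392 ],
       [-0.26924382,  0.57568292, -0.77207314],
       [ 0.3388046 , -0.69381285, -0.63548027]]), 't': array([ 445.77878415,  233.83274943, 1120.03888538])}
```

View pics/top0.png

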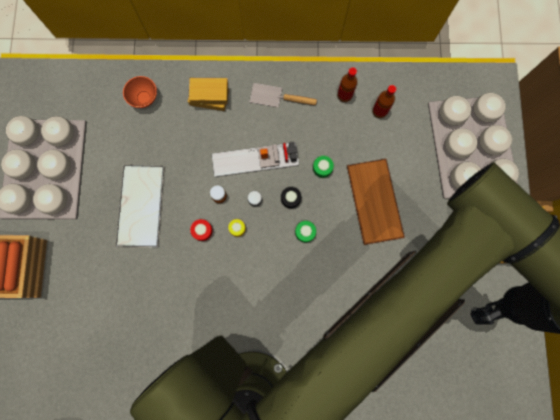

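View pics/side0.png

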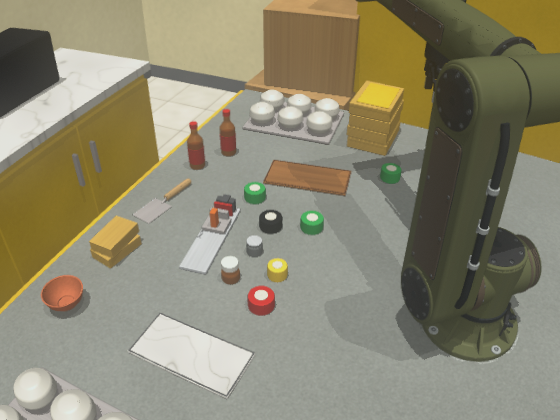

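The top view shows red (201,230), yellow (236,228), greens (306,231) and (323,166), black (291,197), tin (255,198), jar (217,193), marble (140,206), wood (376,201) and the gauge (255,160), nearly shut. The side view shows a third green at (390,172), hidden by the arm in the top view. Next I localise everything.

```bash
cat > h.py <<'E'
from cell import ctrl
import cv2,numpy as np
from scipy.spatial.transform import Rotation as Ro
C={n:ctrl.camera_model(n) for n in("top","side")}
def ray(n,uv,z):
    "pixels -> world points on plane z"
    m=C[n]; p=cv2.undistortPoints(np.array(uv,float).reshape(-1,1,2),m["intrinsics"],m["dist"])[:,0]
    d=np.c_[p,np.ones(len(p))]@m["R"]; c=-m["R"].T@m["t"]
    return c+d*((z-c[2])/d[:,2])[:,None]
def grab(n,name=None):
    im,d=ctrl.grab_frame(n)
    if name: cv2.imwrite(f"pics/{name}.png",im[:,:,::-1])
    return im,d
HSV=dict(red=[(0,150,60),(6,255,255)],yellow=[(24,150,90),(34,255,255)],green=[(50,120,60),(80,255,255)],blue=[(95,120,50),(130,255,255)],black=[(0,0,0),(180,255,45)],orange=[(7,180,120),(16,255,255)])
def blobs(im,col,amin=60):
    h=cv2.cvtColor(im,cv2.COLOR_RGB2HSV); m=cv2.inRange(h,*map(np.array,HSV[col]))
    n,_,s,c=cv2.connectedComponentsWithStats(m)
    return [(c[i].round(1),s[i]) for i in range(1,n) if s[i][4]>=amin]
def white(im,uv,r=14):
    "centroid of white label near uv"
    u,v=map(int,uv); w=im[v-r:v+r,u-r:u+r].astype(int)
    m=(w.min(2)>130)&(w.max(2)-w.min(2)<60)
    ys,xs=np.nonzero(m); return (xs.mean()+u-r,ys.mean()+v-r,len(xs))
E
python3 - <<'E'
from h import *
im=cv2.imread("pics/top0.png")[:,:,::-1].copy(); d=np.load("top0.npy")
for n,uv in dict(red=(201,230),yel=(236,228),gA=(306,231),gB=(323,166),blk=(291,197),tin=(255,198),jar=(217,193)).items():
    w=white(im,uv); z={'tin':40,'jar':55}.get(n,36); p=ray("top",w[:2],z)[0]
    # body extents from depth: points above 20mm
    print(n,np.round(w,1),p.round(1),np.hypot(*p[:2]).round(0))
s=cv2.imread("pics/side0.png")[:,:,::-1].copy()
for uv in [(390,168),(312,218),(255,188),(261,297),(277,267)]:
    w=white(s,uv,12); p=ray("side",w[:2] if w[2]>5 else uv,36)[0]; print("side",np.round(w,1),p.round(1),np.hypot(*p[:2]).round(0))
for c in("blue",): print(c,blobs(im,c,20),blobs(s,c,20))
# points in gauge/boards from depth
m=C["top"]; h,w=d.shape
g=np.stack(np.meshgrid(np.arange(w),np.arange(h)),-1).reshape(-1,2).astype(float)
p=cv2.undistortPoints(g.reshape(-1,1,2),m["intrinsics"],m["dist"])[:,0]
X=(np.c_[p,np.ones(len(p))]*d.reshape(-1,1)-m["t"])@m["R"]
X=X.reshape(h,w,3)
for n,(u0,u1,v0,v1,z0,z1) in dict(bed=(205,303,138,180,6,14),wood=(340,410,150,250,5,12),marble=(110,170,155,255,5,12)).items():
    Y=X[v0:v1,u0:u1].reshape(-1,3); Y=Y[(Y[:,2]>z0)&(Y[:,2]<z1)]
    r=cv2.minAreaRect(Y[:,:2].astype(np.float32)); print(n,len(Y),r,Y[:,2].mean())
Y=X[138:180,205:303].reshape(-1,3)
for a,b in((38,55),(55,90)):
    q=Y[(Y[:,2]>a)&(Y[:,2]<b)]; print(a,len(q),q.mean(0) if len(q) else 0, q.min(0),q.max(0))
big=cv2.resize(im[130:250,190:340],None,fx=5,fy=5,interpolation=cv2.INTER_CUBIC); cv2.imwrite("pics/crop0.png",big[:,:,::-1])
E
```

```text
red [200.1 228.9  71. ] [441.2 149.7  36. ] 466.0
yel [236.1 226.6  44. ] [448.5  49.6  36. ] 451.0
gA [305.5 230.5  88. ] [ 439.3 -144.2   36. ] 462.0
gB [323.3 164.5  83. ] [ 631.1 -195.7   36. ] 661.0
blk [290.6 195.9  78. ] [ 537.9 -102.3   36. ] 548.0
tin [253.8 196.7 157. ] [533.5   1.5  40. ] 534.0
jar [216.4 191.8 184. ] [543.4 105.3  55. ] 554.0
side [391.4 168.   36. ] [ 309.8 -452.    36. ] 548.0
side [310.4 211.8 204. ] [ 448.8 -162.6   36. ] 477.0
side [253.  182.5 240. ] [ 642.2 -215.1   36. ] 677.0
side [260.5 292.1 155. ] [442.8 142.5  36. ] 465.0
side [275.8 261.6 220. ] [452.7  41.8  36. ] 455.0
blue [] []
bed 1226 ((657.2389526367188, 10.4107666015625), (122.95671844482422, 278.6879577636719), 1.642890453338623) 10.177280078094782
wood 2934 ((539.5626831054688, -348.4504089355469), (204.44798278808594, 299.1224060058594), 89.009521484375) 8.37958068414235
marble 2970 ((517.4471435546875, 333.41436767578125), (294.3815612792969, 169.9643096923828), 4.240497589111328) 8.44279212334171
38 277 [666.88981851 -83.46243512  47.93335889] [ 639.35427293 -117.2411213    38.05141293] [698.67631722 -14.0749553   54.93995249]
55 58 [658.75788944 -30.94250424  69.04992212] [ 650.22571908 -116.60157026   55.21429147] [679.03267789 -12.05158493  76.13364519]
```

View pics/crop0.png

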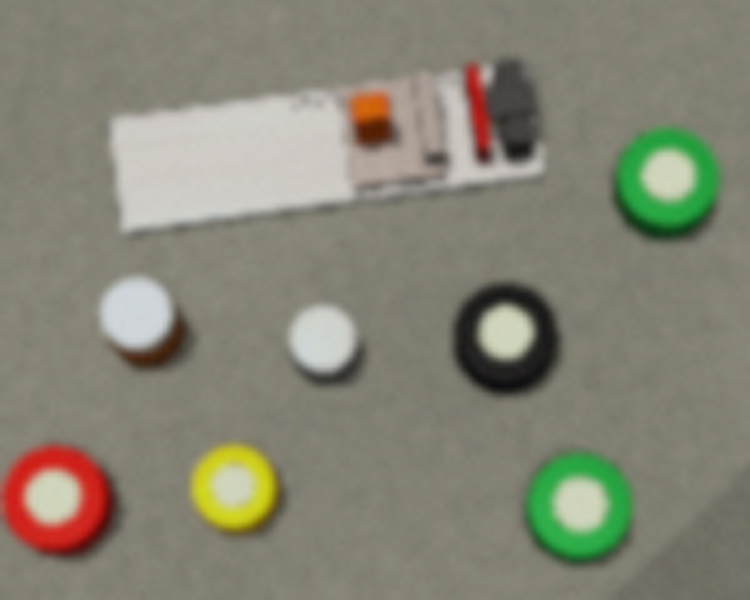

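```bash
cat >> h.py <<'E'
def label(im,uv,z=36,r=16):
    u,v=map(int,np.round(uv)); w=im[v-r:v+r,u-r:u+r].astype(int)
    m=((w.min(2)>140)&(w.max(2)-w.min(2)<75)).astype(np.uint8)
    n,_,s,c=cv2.connectedComponentsWithStats(m)
    i=1+np.argmin([np.hypot(*(c[k]-r))-s[k][4]*.1 for k in range(1,n)]); c=c[i]+[u-r,v-r]
    return c.round(1),s[i][4],ray("top",c,z)[0].round(1)
def to(x,y,z,yaw=None):
    "shift in tool axes from measured pose to TCP target, with count of rows"
    o=ctrl.observe(); R=Ro.from_rotvec(o["eef_rot"]).as_matrix()
    d=R.T@(np.array([x,y,z])-o["eef_pos"]); n=int(np.ceil(np.linalg.norm(d)/55))
    print("t%.2f pos"%o["time"],o["eef_pos"].round(1),"tooly yaw %.1f"%np.degrees(np.arctan2(R[1,1],R[0,1])),"tool d",d.round(1),"rows",n,"each",(d/max(n,1)).round(1),"tilt",R[:,2].round(3)[:2])
E
python3 - <<'E'
from h import *
im=cv2.imread("pics/top0.png")[:,:,::-1].copy()
for n,uv in dict(red=(200,229),yel=(236,227),gA=(305,230),blk=(290,196)).items(): print(n,label(im,uv))
print("side")
f=lambda a:np.array(a,float)/5+[190-.4,130-.4]
g=ray("top",f([(112,118),(122,232),(545,175),(340,98),(362,185),(372,93+10)]),10); print("bed",g.round(1))
y=g[1]-g[2];print(np.linalg.norm(y[:2]),np.degrees(np.arctan2(*y[1::-1])), np.degrees(np.arctan2(*(g[0]-g[3])[1::-1])), np.linalg.norm(g[0]-g[1]))
print("wood",ray("top",[(348,165),(387,160),(403,238),(364,244)],8).round(1))
print("marble",ray("top",[(124,166),(163,166),(157,246),(118,246)],8).round(1))
print("handle top",ray("top",f([(371,104)]),72), "plate top",ray("top",f([(473,68),(486,158)]),47),"jaw top",ray("top",f([(428,75),(444,160)]),47))
print(ctrl.tips_ahead)
big=np.hstack([cv2.resize(im[155:255,a:a+75],None,fx=5,fy=5) for a in(105,335)])
cv2.imwrite("pics/boards.png",big[:,:,::-1])
to(0,0,0)
E
```

```text
red (array([200.2, 228.7]), np.int32(78), array([441.6, 149.5,  36. ]))
yel (array([236. , 226.7]), np.int32(48), array([448.4,  49.8,  36. ]))
gA (array([305.6, 230.4]), np.int32(83), array([ 439.6, -144.5,   36. ]))
blk (array([290.6, 196. ]), np.int32(76), array([ 537.5, -102.3,   36. ]))
side
bed [[ 670.5  129.    10. ]
 [ 601.2  120.6   10. ]
 [ 638.1 -126.1   10. ]
 [ 684.2   -5.1   10. ]
 [ 631.   -18.9   10. ]
 [ 681.3  -24.    10. ]]
249.42024638383097 98.49650386422225 95.80296249844282 69.85385396207029
wood [[ 638.7 -271.3    8. ]
 [ 655.  -386.3    8. ]
 [ 424.4 -423.     8. ]
 [ 406.2 -311.7    8. ]]
marble [[629.5 385.1   8. ]
 [630.6 271.2   8. ]
 [395.4 274.5   8. ]
 [394.6 384.4   8. ]]
handle top [[659.62422019 -25.72205467  72.        ]] plate top [[690.25953812 -83.04922066  47.        ]
 [636.54165416 -90.79647704  47.        ]] jaw top [[685.80481368 -57.24968714  47.        ]
 [635.13555348 -66.87793379  47.        ]]
72.6
t0.10 pos [ 246.2 -547.   303. ] tooly yaw 114.2 tool d [  0.  599.3 303.9] rows 13 each [ 0.  46.1 23.4] tilt [-0.001  0.001]
```

View pics/boards.png

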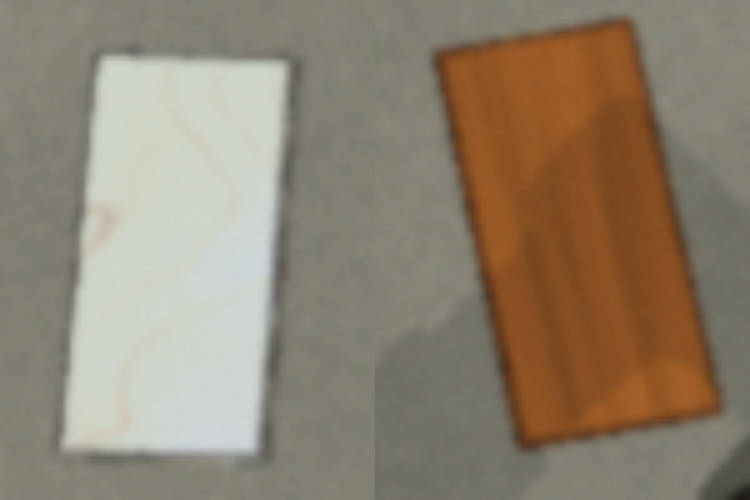

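Crop: both boards are clearly outlined. Gauge yaw is about 8°. I turn the tool so that it closes along the gauge's x.

```bash
python3 -m inch '[[0,0,0,-10.5],[0,0,0,-10.5],[0,0,0,-10.5],[0,0,0,-10.5],[0,0,0,-10.5],[0,0,0,-10.5],[0,0,0,-10.5],[0,0,0,0]]' 1; python3 -c "
from h import *
to(659.5,-25.7,150)"
```

```text
time: 1.1
eef_pos: [246.2, -547.0, 303.4]
eef_rot: [-2.364, 2.069, 0.001]
contact_force: [-0.1, -0.5, -1.4]
grip_width: 1.003
gripper_force: 0.0
t1.10 pos [ 246.2 -547.   303.4] tooly yaw -172.4 tool d [-461.7 -478.9  153.6] rows 13 each [-35.5 -36.8  11.8] tilt [-0.     0.001]
```

```bash
python3 -m inch '[[-38.5,-39.9,0,0],[-38.5,-39.9,0,0],[-38.5,-39.9,0,0],[-38.5,-39.9,10,0],[-38.5,-39.9,15,0],[-38.5,-39.9,15,0],[-38.5,-39.9,15,0],[-38.5,-39.9,15,0],[-38.5,-39.9,15,0],[-38.5,-39.9,15,0],[-38.5,-39.9,15,0],[-38.2,-40,10,0]]'; python3 -c "
from h import *
im,d=grab('top','a1'); grab('side','a2')
to(659.5,-25.7,116)"
```

```text
time: 2.6
eef_pos: [659.3, -23.7, 177.7]
eef_rot: [2.361, -2.072, -0.001]
contact_force: [-0.0, -0.9, 0.4]
grip_width: 1.001
gripper_force: 0.0
t2.70 pos [659.8 -21.3 175. ] tooly yaw -172.3 tool d [ 4.4  0.6 59. ] rows 2 each [ 2.2  0.3 29.5] tilt [-0.005  0.   ]
```

View pics/a2.png

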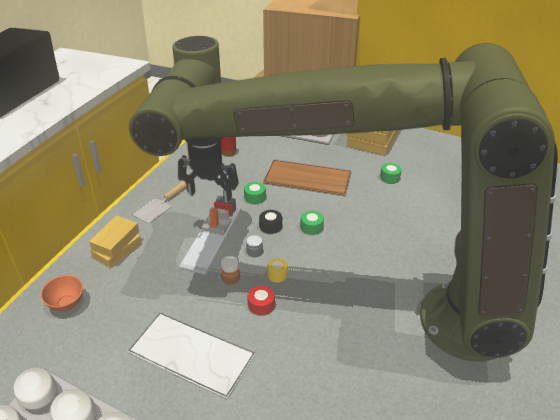

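```bash
python3 -m inch '[[2,0,20,0],[2,0,20,0],[0,0.5,19,0],[0,0,0,0]]' 1; python3 -m inch '[[0,0,0,0],[0,0,0,0],[0,0,0,0],[0,0,0,0],[0,0,0,0],[0,0,0,0]]' 0;  python3 -c "
from h import *
im=cv2.imread('pics/a1.png')[:,:,::-1].copy(); print(blobs(im,'blue',20))
to(659.5,-25.7,116)"
```

```text
time: 3.2
eef_pos: [657.3, -30.1, 117.2]
eef_rot: [2.362, -2.067, -0.004]
contact_force: [-0.7, -0.7, -0.8]
grip_width: 1.002
gripper_force: 0.0
time: 3.95
eef_pos: [658.3, -29.5, 120.5]
eef_rot: [2.366, -2.066, -0.001]
contact_force: [-3.9, -0.5, 4.8]
grip_width: 0.171
gripper_force: 59.9
[]
t3.95 pos [658.3 -29.5 120.5] tooly yaw -172.3 tool d [-3.6 -1.7  4.5] rows 1 each [-3.6 -1.7  4.5] tilt [-0.001 -0.001]
```

```bash
python3 -m inch '[[-8,0,0,0],[-15,0,0,0],[-15,0,0,0],[-15,0,0,0],[-15,0,0,0],[-8,0,0,0],[0,0,0,0],[0,0,0,0]]'; python3 -c "
from h import *
to(659.5,-25.7,116)"; python3 -m inch '[[0,0,0,0],[0,0,0,0],[0,0,-30,0],[0,0,-40,0],[0,0,0,0]]' 1; python3 -c "
from h import *
im,_=grab('top','b1'); cv2.imwrite('pics/b1c.png',cv2.resize(im[130:250,190:340],None,fx=5,fy=5,interpolation=cv2.INTER_CUBIC)[:,:,::-1])
for n,uv in dict(red=(200,229),yel=(236,227),gA=(305,230),blk=(290,196)).items(): print(n,label(im,uv))
to(441.6,149.5,150)"
```

```text
time: 4.95
eef_pos: [647.1, 45.9, 120.5]
eef_rot: [2.365, -2.064, -0.003]
contact_force: [-10.3, -0.6, 8.7]
grip_width: 0.172
gripper_force: 60.3
t4.95 pos [647.1  45.9 120.5] tooly yaw -172.2 tool d [72.7 -2.6  4.5] rows 2 each [36.3 -1.3  2.3] tilt [-0.004 -0.001]
time: 5.58
eef_pos: [650.3, 46.2, 194.6]
eef_rot: [-2.361, 2.063, -0.008]
contact_force: [0.2, -0.8, -0.1]
grip_width: 1.003
gripper_force: 0.0Traceback (most recent call last):
  File "<string>", line 4, in <module>
    for n,uv in dict(red=(200,229),yel=(236,227),gA=(305,230),blk=(290,196)).items(): print(n,label(im,uv))
                                                                                              ~~~~~^^^^^^^
  File "h.py", line 28, in label
    i=1+np.argmin([np.hypot(*(c[k]-r))-s[k][4]*.1 for k in range(1,n)]); c=c[i]+[u-r,v-r]
        ~~~~~~~~~^^^^^^^^^^^^^^^^^^^^^^^^^^^^^^^^^^^^^^^^^^^^^^^^^^^^^^
    return _wrapfunc(a, 'argmin', axis=axis, out=out, **kwds)
    return _wrapit(obj, method, *args, **kwds)
    result = getattr(arr, method)(*args, **kwds)
ValueError: attempt to get argmin of an empty sequence
```

View pics/b1c.png

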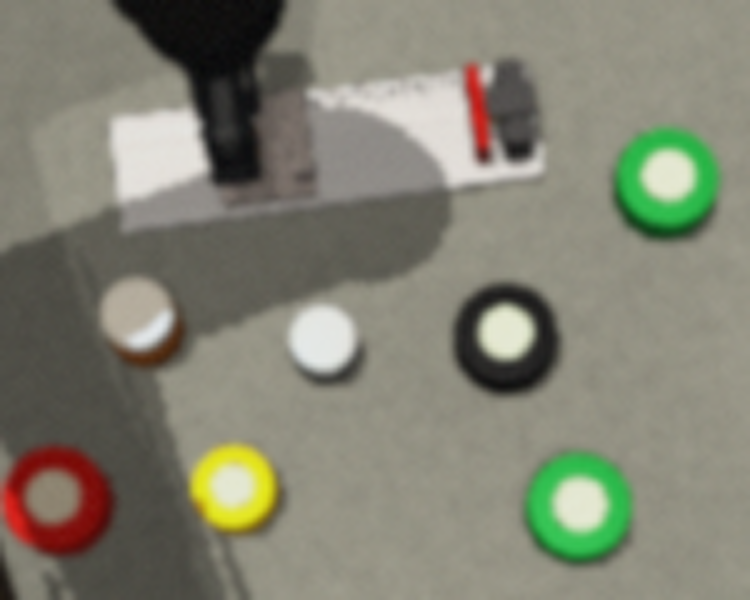

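Jaw open (face now at crop x≈312, gap ≈ 88 mm). All wheels are still in place, and the red one is in shadow. I check the actual fingertip height from the side depth image.

```bash
cat >> h.py <<'E'
def label(im,uv,z=36,r=13):
    u,v=map(int,np.round(uv)); w=im[v-r:v+r,u-r:u+r].astype(int)
    t=.75*np.median(w[r-2:r+2,r-2:r+2].min(2)); m=((w.min(2)>t)&(w.max(2)-w.min(2)<75)).astype(np.uint8)
    n,l,s,c=cv2.connectedComponentsWithStats(m,connectivity=4); i=l[r,r]; c=c[i]+[u-r,v-r]
    return c.round(1),s[i][4],ray("top",c,z)[0].round(1)
def cloud(n,d):
    m=C[n]; h,w=d.shape; g=np.stack(np.meshgrid(np.arange(w),np.arange(h)),-1).reshape(-1,1,2).astype(float)
    p=cv2.undistortPoints(g,m["intrinsics"],m["dist"])[:,0]; ok=d.ravel()>0
    return ((np.c_[p,np.ones(len(p))]*d.reshape(-1,1)-m["t"])@m["R"])[ok]
E
python3 - <<'E'
from h import *
im,d=grab('side','c1'); o=ctrl.observe(); p=o["eef_pos"]; print(p)
X=cloud('side',d); R=Ro.from_rotvec(o["eef_rot"]).as_matrix(); T=(X-p)@R
for s in(1,-1):
    q=T[(np.abs(T[:,0])<20)&(s*T[:,1]>35)&(s*T[:,1]<70)&(T[:,2]>20)&(T[:,2]<100)]; print(s,np.histogram(q[:,2],np.arange(20,101,5))[0])
im=cv2.imread('pics/b1.png')[:,:,::-1].copy()
for n,uv in dict(red=(200,229),yel=(236,227),gA=(305,230),blk=(290,196)).items(): print(n,label(im,uv))
to(441.6,149.5,150)
E
```

```text
[648.69131712  46.17649918 189.99152009]
1 [13 13 18 16 11 12  9  2  0  0  0  0  0  0  0  0]
-1 [19 16 17 13 16 12 11  2  0  0  0  0  0  0  0  0]
red (array([200.1, 228.9]), np.int32(71), array([441.2, 149.7,  36. ]))
yel (array([236.2, 226.7]), np.int32(51), array([448.3,  49.3,  36. ]))
gA (array([305.7, 230.4]), np.int32(84), array([ 439.6, -144.7,   36. ]))
blk (array([290.6, 195.9]), np.int32(77), array([ 537.7, -102.4,   36. ]))
t5.67 pos [648.7  46.2 190. ] tooly yaw -172.3 tool d [-130.2  191.4   39.9] rows 5 each [-26.   38.3   8. ] tilt [0.001 0.001]
```

```bash
python3 -m inch '[[-26,38.2,0,0],[-26,38.2,0,0],[-26,38.2,0,0],[-26,38.2,10,0],[-26,38.2,20,0],[0,0,10,0],[0,0,0,0],[0,0,0,0]]' 1; python3 -c "
from h import *
to(441.4,149.6,72)"
```

```text
time: 6.68
eef_pos: [442.5, 148.9, 150.1]
eef_rot: [2.365, -2.068, 0.0]
contact_force: [0.4, 0.3, -0.0]
grip_width: 1.001
gripper_force: 0.0
t6.67 pos [442.5 148.9 150.1] tooly yaw -172.3 tool d [-0.9  1.  78.1] rows 2 each [-0.4  0.5 39.1] tilt [ 0. -0.]
```

```bash
python3 -m inch '[[-0.5,0.5,26,0],[-0.5,0.5,26,0],[0,0,26,0],[0,0,0,0],[0,0,0,0]]' 1;  python3 -m inch '[[0,0,0,0],[0,0,0,0],[0,0,0,0],[0,0,0,0]]' 0; python3 -m inch '[[0,0,-30,0],[0,0,-40,0],[0,0,-30,0],[0,0,0,0],[0,0,0,0]]';  python3 -c "
from h import *
c=np.array([654.3,2.1]); uy=np.array([-.139,.990])
print((c-48*uy).round(1)); to(*(c-48*uy),150)"
```

```text
time: 7.3
eef_pos: [441.6, 150.1, 73.2]
eef_rot: [-2.365, 2.067, -0.001]
contact_force: [0.2, 0.0, 0.1]
grip_width: 0.999
gripper_force: 0.0
time: 7.8
eef_pos: [441.4, 150.5, 73.4]
eef_rot: [-2.365, 2.065, -0.001]
contact_force: [-0.9, 0.6, 5.4]
grip_width: 0.684
gripper_force: 64.7
time: 8.43
eef_pos: [440.2, 149.9, 170.9]
eef_rot: [2.365, -2.066, -0.002]
contact_force: [-0.1, 0.4, -1.0]
grip_width: 0.687
gripper_force: 64.6
[661.  -45.4]
t8.43 pos [440.2 149.9 170.9] tooly yaw -172.3 tool d [ 223.2 -192.6   20.6] rows 6 each [ 37.2 -32.1   3.4] tilt [-0.002 -0.   ]
```

```bash
python3 -m inch '[[37,-32,0,0],[37,-32,0,0],[37,-32,0,0],[37,-32,0,0],[37,-32,0,0],[37,-32,0,0],[0,0,0,0],[0,0,0,0]]'; python3 -c "
from h import *
to(661,-45.4,84)"
```

```text
time: 9.43
eef_pos: [660.1, -44.3, 169.9]
eef_rot: [2.364, -2.066, -0.004]
contact_force: [-0.4, 0.5, -0.1]
grip_width: 0.688
gripper_force: 64.8
t9.43 pos [660.1 -44.3 169.9] tooly yaw -172.3 tool d [ 1.3 -1.  85.9] rows 2 each [ 0.6 -0.5 42.9] tilt [-0.003 -0.   ]
```

```bash
python3 -m inch '[[0.5,-0.5,30,0],[0.5,-0.5,30,0],[0.3,0,20,0],[0,0,0,0],[0,0,0,0],[0,0,3,0],[0,0,2,0],[0,0,0,0],[0,0,0,0]]'; python3 -m inch '[[0,0,0,0],[0,0,0,0],[0,0,0,0],[0,0,-30,0],[0,0,-40,0],[0,0,-10,0],[0,0,0,0]]' 1; python3 -c "
from h import *
to(648.5,45.9,120)"
```

```text
time: 10.55
eef_pos: [662.0, -45.3, 87.0]
eef_rot: [-2.366, 2.067, -0.0]
contact_force: [0.6, -0.5, -0.8]
grip_width: 0.687
gripper_force: 64.8
time: 11.42
eef_pos: [662.2, -45.2, 167.6]
eef_rot: [-2.365, 2.066, -0.001]
contact_force: [0.3, 0.4, -1.1]
grip_width: 0.998
gripper_force: 0.0
t11.43 pos [662.2 -45.2 167.6] tooly yaw -172.3 tool d [-92.1   1.4  47.6] rows 2 each [-46.    0.7  23.8] tilt [0.001 0.001]
```

```bash
python3 -m inch '[[-46,0.7,0,0],[-46,0.7,0,0],[0,0,15,0],[0,0,16,0],[0,0,15,0],[0,0,0,0],[0,0,0,0]]' 1; python3 -c "
from h import *
im,_=grab('top','d1'); grab('side'); cv2.imwrite('pics/d1c.png',cv2.resize(im[130:250,190:340],None,fx=5,fy=5,interpolation=cv2.INTER_CUBIC)[:,:,::-1])
to(648.5,45.9,120)"
```

```text
time: 12.3
eef_pos: [648.4, 45.1, 121.2]
eef_rot: [-2.365, 2.068, -0.001]
contact_force: [-0.8, -0.0, -0.1]
grip_width: 1.002
gripper_force: 0.0
t12.40 pos [648.6  45.4 121.8] tooly yaw -172.3 tool d [-0.5  0.   1.8] rows 1 each [-0.5  0.   1.8] tilt [0.001 0.   ]
```

View pics/d1c.png

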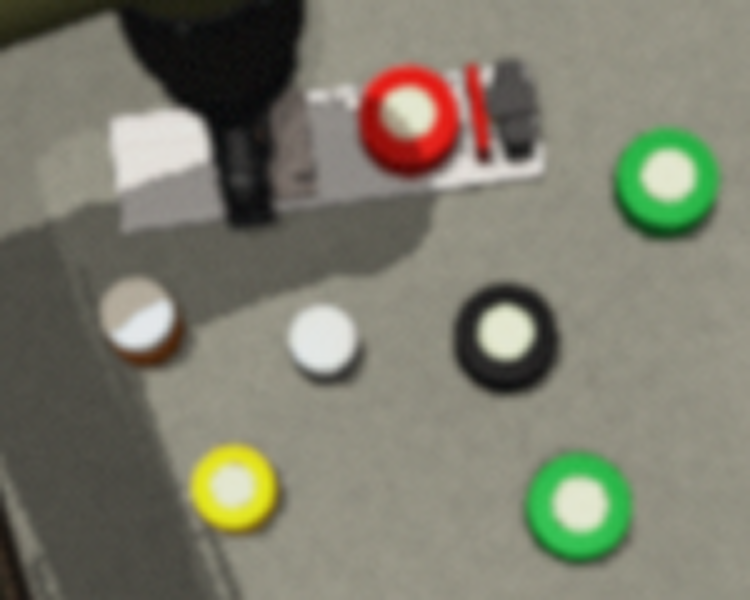

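Red stands on the bed at crop (410,120), just in front of the plate. I grip the handle and close the jaw.

```bash
python3 -m inch '[[0,0,0,0],[0,0,0,0],[0,0,0,0],[0,0,0,0],[0,0,0,0],[0,0,0,0]]' 0; python3 -m inch '[[8,0,0,0],[10,0,0,0],[6,0,0,0],[4,0,0,0],[0,0,0,0],[0,0,0,0]]'; python3 -m inch '[[2,0,0,0],[0,0,0,0]]'; python3 -m inch '[[2,0,0,0],[0,0,0,0]]';python3 -m inch '[[1,0,0,0],[0,0,0,0]]'
```

```text
time: 13.15
eef_pos: [647.1, 45.3, 121.2]
eef_rot: [2.365, -2.064, -0.002]
contact_force: [-6.5, -1.3, 3.9]
grip_width: 0.174
gripper_force: 59.9
time: 13.9
eef_pos: [651.2, 17.4, 121.2]
eef_rot: [2.365, -2.065, -0.001]
contact_force: [-5.5, -1.5, 3.4]
grip_width: 0.172
gripper_force: 59.8
time: 14.15
eef_pos: [651.5, 15.9, 121.2]
eef_rot: [2.365, -2.065, -0.002]
contact_force: [-5.2, -0.5, 3.9]
grip_width: 0.176
gripper_force: 59.8
time: 14.4
eef_pos: [651.8, 14.0, 121.2]
eef_rot: [2.366, -2.065, -0.002]
contact_force: [-4.2, 0.2, 4.0]
grip_width: 0.177
gripper_force: 59.8
time: 14.65
eef_pos: [651.9, 13.1, 121.2]
eef_rot: [2.366, -2.065, -0.002]
contact_force: [-6.4, 1.1, 4.6]
grip_width: 0.17
gripper_force: 59.8
```

```bash
for i in 1 2; do python3 -m inch '[[1,0,0,0],[0,0,0,0]]' | sed -n 2,4p; done
python3 - <<'E'
from h import *
im,d=grab('side','e1'); top,dt=grab('top','e2')
cv2.imwrite('pics/e1c.png',np.hstack([cv2.resize(im[180:260,190:270],None,fx=5,fy=5,interpolation=cv2.INTER_CUBIC),cv2.resize(top[135:215,235:315],None,fx=5,fy=5,interpolation=cv2.INTER_CUBIC)])[:,:,::-1])
E
```

```text
eef_pos: [652.0, 12.1, 121.2]
eef_rot: [2.366, -2.065, -0.002]
contact_force: [-4.5, 0.9, 4.7]
eef_pos: [652.2, 11.2, 121.2]
eef_rot: [2.366, -2.065, -0.002]
contact_force: [-5.3, 1.9, 4.5]
```

View pics/e1c.png

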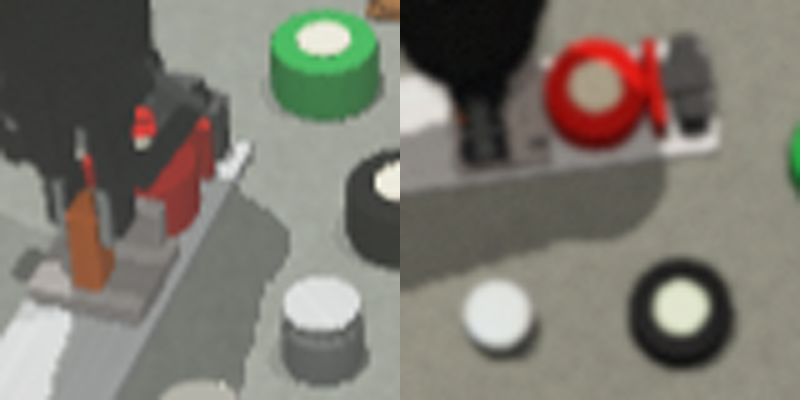

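Red is between jaw and plate in both views, but the plate has not moved visibly yet (x≈650 in the right crop). I keep pushing in 1 mm steps and watch the force.

```bash
for i in 1; do python3 -m inch '[[1,0,0,0],[0,0,0,0]]' | sed -n '2p;4p'; python3 -m inch '[[1,0,0,0],[0,0,0,0]]' | sed -n '2p;4p'; python3 -m inch '[[1,0,0,0],[0,0,0,0],[0,0,0,0]]' | sed -n '2p;4p'; done
```

```text
eef_pos: [652.3, 10.4, 121.2]
contact_force: [-5.2, 1.1, 4.5]
eef_pos: [652.4, 9.5, 121.2]
contact_force: [-5.5, 2.3, 4.1]
eef_pos: [652.5, 8.6, 121.2]
contact_force: [-5.5, 2.9, 3.8]
```

Run:
```python
from h import *
top,dt=grab('top','e3')
def plate(im):
    h=cv2.cvtColor(im,cv2.COLOR_RGB2HSV); w=h[150:164,278:296]; m=((w[...,0]<8)|(w[...,0]>172))&(w[...,1]>110)
    return [ (np.nonzero(r)[0]+278).tolist() for r in m[::3]]
for n in('a1','e2','e3'): print(n,plate(cv2.imread(f'pics/{n}.png')[:,:,::-1].copy()))
cv2.imwrite('pics/e3c.png',np.hstack([cv2.resize(cv2.imread(f'pics/{n}.png')[140:175,255:305],None,fx=8,fy=8,interpolation=cv2.INTER_CUBIC) for n in('d1','e3')]))
```

```text
a1 [[284, 285, 286, 287], [284, 285, 286, 287], [285, 286, 287], [285, 286, 287], []]
e2 [[279, 280, 281, 282, 283, 284, 285, 286, 287], [279, 280, 281, 282, 283, 284, 285, 286, 287], [278, 279, 280, 281, 282, 283, 284, 285, 286, 287], [278, 279, 280, 281, 282, 285, 286, 287], [278, 279, 280]]
e3 [[280, 281, 282, 283, 284, 285, 286, 287], [280, 281, 282, 283, 284, 285, 286, 287, 288], [278, 279, 280, 281, 282, 283, 284, 285, 286, 287, 288, 289], [278, 279, 280, 281, 282, 283, 286, 287, 288], [278, 279, 280, 281]]
```

View pics/e3c.png

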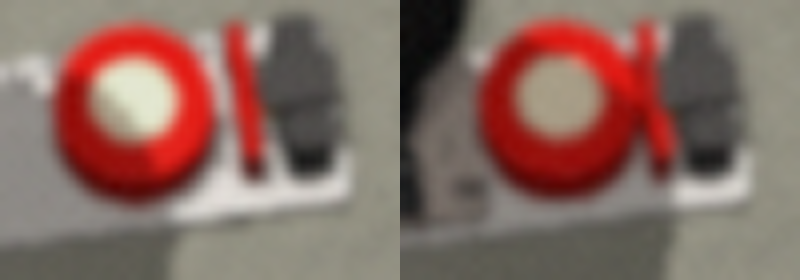

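The plate has moved about 12/8 px (≈4 mm). I push about 2 mm more and hold.

```bash
python3 -m inch '[[1,0,0,0],[0,0,0,0]]' | sed -n '2p;4p'; python3 -m inch '[[1,0,0,0],[0,0,0,0],[0,0,0,0],[0,0,0,0]]' | sed -n '2p;4p'
python3 - <<'E'
from h import *
def px(im):
    "subpixel red centroid of plate's front end (rows 157-161), off the wheel"
    w=im[157:161,281:294].astype(float); r=np.clip(w[...,0]-1.6*w[...,1],0,None); r[:, :3]=0
    return ((r*np.arange(281,294)).sum(1)/r.sum(1)).round(2)
for n in('b1','d1','e2','e3'): print(n,px(cv2.imread(f'pics/{n}.png')[:,:,::-1].copy()))
print(px(grab('top','e4')[0]))
E
```

```text
eef_pos: [652.7, 7.8, 121.2]
contact_force: [-6.4, 2.9, 3.8]
eef_pos: [652.8, 6.9, 121.2]
contact_force: [-7.1, 3.4, 3.9]
b1 [285.96 286.01 286.07 286.13]
d1 [285.97 285.99 286.08 286.15]
e2 [285.8  286.08 286.25 286.42]
e3 [286.82 287.22 287.16 287.19]
[287.21 287.67 287.91 287.69]
```

```bash
python3 -m inch '[[1,0,0,0],[0.6,0,0,0],[0,0,0,0],[0,0,0,0],[0,0,0,0],[0,0,0,0]]' | sed -n '1,2p;4p'
python3 - <<'E'
from h import *
def px(im):
    w=im[157:161,281:294].astype(float); r=np.clip(w[...,0]-1.6*w[...,1],0,None); r[:, :3]=0
    return ((r*np.arange(281,294)).sum(1)/r.sum(1)).round(2)
print(px(grab('top','e5')[0]))
E
```

```text
time: 17.73
eef_pos: [653.0, 5.6, 121.2]
contact_force: [-6.2, 4.8, 4.1]
[287.32 287.78 288.12 288.58]
```

Plate is about 6 mm in and red measures large. I open the jaw and fetch the wheel.

```bash
python3 -m inch '[[-8,0,0,0],[-12,0,0,0],[-12,0,0,0],[-6,0,0,0],[0,0,0,0],[0,0,0,0]]' | sed -n '1,2p;4p'; python3 -m inch '[[0,0,0,0],[0,0,0,0],[0,0,-30,0],[0,0,-20,0],[0,0,0,0],[0,0,0,0]]' 1 | sed -n '1,2p;4p'
python3 - <<'E'
from h import *
im,_=grab('top','f1'); L=label(im,(270.5,153),46); print(L); to(*L[2][:2],170)
E
```

```text
time: 18.52
eef_pos: [647.6, 42.2, 121.2]
contact_force: [-6.7, 0.2, 4.1]
time: 19.27
eef_pos: [648.4, 42.2, 170.1]
contact_force: [-0.2, -0.0, -0.3]
(array([273.5, 151.7]), np.int32(76), array([664.8, -52.6,  46. ]))
t19.32 pos [648.3  42.1 169.7] tooly yaw -172.3 tool d [96.1 -3.7 -0.3] rows 2 each [48.  -1.8 -0.2] tilt [-0.002  0.   ]
```

```bash
python3 -m inch '[[48,-1.5,0,0],[48,-1.5,0,0],[0,0,25,0],[0,0,30,0],[0,0,30,0],[0,0,0,0],[0,0,0,0]]' 1| sed -n '1,2p;4p';  python3 -m inch '[[0,0,0,0],[0,0,0,0],[0,0,0,0],[0,0,0,0]]' 0; python3 -m inch '[[0,0,-30,0],[0,0,-40,0],[0,0,-30,0],[0,0,0,0]]'| sed -n '1,2p;4p';  python3 -c "
from h import *
to(593,353,171)"
```

```text
time: 20.2
eef_pos: [665.0, -52.7, 86.9]
contact_force: [0.8, 0.7, 0.4]
time: 20.7
eef_pos: [665.4, -52.5, 87.9]
eef_rot: [-2.365, 2.065, -0.003]
contact_force: [-1.3, 1.7, 4.8]
grip_width: 0.686
gripper_force: 65.3
time: 21.2
eef_pos: [665.6, -52.6, 189.3]
contact_force: [-0.1, 0.3, -1.2]
t21.20 pos [665.6 -52.6 189.3] tooly yaw -172.3 tool d [-411.7   17.5   18.2] rows 8 each [-51.5   2.2   2.3] tilt [0.006 0.001]
```

```bash
python3 -m inch '[[-51.5,2.2,0,0],[-51.5,2.2,0,0],[-51.5,2.2,0,0],[-51.5,2.2,0,0],[-51.5,2.2,0,0],[-51.5,2.2,0,0],[-51.5,2.2,10,0],[-51.3,2.2,20,0],[0,0,20,0],[0,0,0,0],[0,0,0,0]]' | sed -n '1,2p;4p'; python3 -c "
from h import *
to(593,353,87)"
```

```text
time: 22.58
eef_pos: [592.3, 352.1, 136.4]
contact_force: [-0.4, -0.2, -1.0]
t22.57 pos [592.3 352.1 136.4] tooly yaw -172.3 tool d [-0.8 -0.8 49.4] rows 1 each [-0.8 -0.8 49.4] tilt [ 0. -0.]
```

```bash
python3 -m inch '[[0,0,25,0],[0,0,20,0],[0,0,4,0],[0,0,0,0],[0,0,0,0]]' | sed -n '1,2p;4p'; python3 -m inch '[[0,0,0,0],[0,0,0,0],[0,0,-30,0],[0,0,-40,0],[0,0,0,0],[0,0,0,0]]' 1| sed -n '1,2p;4p'; python3 -c "
from h import *
im,_=grab('top','g1')
for n,uv in dict(red=(145,180),yel=(236,227),gA=(305,230),blk=(290,196)).items(): print(n,label(im,uv,44 if n=='red' else 36))
to(448.3,49.5,150)"
```

```text
time: 23.2
eef_pos: [592.1, 353.3, 87.9]
contact_force: [-0.3, -0.9, -0.5]
time: 23.95
eef_pos: [591.6, 353.2, 156.9]
contact_force: [-0.9, 0.2, -0.7]
red (array([148.2, 180.6]), np.int32(456), array([576.7, 300.5,  44. ]))
yel (array([236. , 226.8]), np.int32(48), array([448.1,  49.9,  36. ]))
gA (array([305.7, 230.4]), np.int32(84), array([ 439.6, -144.7,   36. ]))
blk (array([290.6, 196. ]), np.int32(76), array([ 537.5, -102.3,   36. ]))
t24.00 pos [591.4 352.9 156. ] tooly yaw -172.3 tool d [281.5 182.5   6.3] rows 7 each [40.2 26.1  0.9] tilt [-0.001 -0.   ]
```

```bash
python3 -m inch '[[40.2,26.1,0,0],[40.2,26.1,0,0],[40.2,26.1,0,0],[40.2,26.1,0,0],[40.2,26.1,0,0],[40.2,26.1,0,0],[40.2,26.1,0,0],[0,0,0,0],[0,0,0,0]]' | sed -n '1,2p;4p'; python3 -c "
from h import *
im,_=grab('top','g2'); print(label(im,(132,172),44))
to(448.2,49.7,73)"
```

```text
time: 25.12
eef_pos: [448.4, 49.7, 156.5]
contact_force: [0.1, -0.1, -0.4]
(array([129.6, 174.6]), np.int32(78), array([593.6, 354.3,  44. ]))
t25.18 pos [448.6  50.  156.5] tooly yaw -172.3 tool d [ 0.2  0.4 83.5] rows 2 each [ 0.1  0.2 41.7] tilt [-0.001 -0.   ]
```

```bash
python3 -m inch '[[0,0,25,0],[0,0,30,0],[0,0,28,0],[0,0,0,0],[0,0,0,0]]' 1| sed -n '1,2p;4p';  python3 -m inch '[[0,0,0,0],[0,0,0,0],[0,0,0,0],[0,0,0,0],[0,0,0,0]]' 0; python3 -m inch '[[0,0,-30,0],[0,0,-40,0],[0,0,-25,0],[0,0,0,0],[0,0,0,0]]'| sed -n '1,2p;4p';  python3 -c "
from h import *
to(664,-52.5,170)"
```

```text
time: 25.8
eef_pos: [449.2, 50.2, 74.9]
contact_force: [0.2, -0.0, 0.9]
time: 26.42
eef_pos: [449.1, 49.9, 75.0]
eef_rot: [-2.365, 2.065, -0.001]
contact_force: [-0.6, 1.1, 5.6]
grip_width: 0.547
gripper_force: 62.0
time: 27.05
eef_pos: [447.9, 49.6, 167.4]
contact_force: [0.9, 0.0, -1.5]
t27.05 pos [447.9  49.6 167.4] tooly yaw -172.3 tool d [ 130.2 -200.4   -3. ] rows 5 each [ 26.  -40.1  -0.6] tilt [-0.002 -0.   ]
```

```bash
python3 -m inch '[[26,-40,0,0],[26,-40,0,0],[26,-40,0,0],[26,-40,0,0],[26,-40,0,0],[0,0,0,0],[0,0,0,0]]'| sed -n '1,2p;4p'; python3 -c "
from h import *
to(664,-52.5,86)"
```

```text
time: 27.92
eef_pos: [663.4, -52.3, 166.7]
contact_force: [-0.0, 0.1, -0.7]
t27.93 pos [663.4 -52.3 166.7] tooly yaw -172.3 tool d [ 0.3 -0.8 80.7] rows 2 each [ 0.1 -0.4 40.4] tilt [-0.003 -0.   ]
```

```bash
python3 -m inch '[[0,-0.5,25,0],[0,0,30,0],[0,0,23,0],[0,0,2,0],[0,0,0,0],[0,0,0,0]]' | sed -n '1,2p;4p'; python3 -m inch '[[0,0,0,0],[0,0,0,0],[0,0,-30,0],[0,0,-40,0],[0,0,-10,0],[-47.5,1.2,0,0],[-47.5,1.2,0,0],[0,0,15,0],[0,0,15,0],[0,0,14,0],[0,0,0,0],[0,0,0,0]]' 1| sed -n '1,2p;4p'; python3 -c "
from h import *
im,_=grab('top','i1'); print(label(im,(273.5,152),46)); to(648.4,42.2,121)"
```

```text
time: 28.68
eef_pos: [665.2, -51.9, 90.8]
contact_force: [0.8, 0.4, -0.5]
time: 30.18
eef_pos: [649.8, 41.0, 125.2]
contact_force: [1.1, 1.2, 0.7]
(array([273.5, 150.7]), np.int32(42), array([667.8, -52.4,  46. ]))
t30.23 pos [649.9  41.2 125.6] tooly yaw -172.3 tool d [-1.2  1.4  4.6] rows 1 each [-1.2  1.4  4.6] tilt [0.001 0.   ]
```

```bash
python3 -m inch '[[-1,1,4,0],[0,0,0,0]]' 1 | sed -n '1,2p;4p'; python3 -m inch '[[0,0,0,0],[0,0,0,0],[0,0,0,0],[0,0,0,0],[0,0,0,0],[0,0,0,0]]' 0; python3 -m inch '[[8,0,0,0],[10,0,0,0],[10,0,0,0],[6,0,0,0],[4,0,0,0],[0,0,0,0],[0,0,0,0]]'| sed -n '1,2p;4p'; python3 -m inch '[[2,0,0,0],[2,0,0,0],[0,0,0,0],[0,0,0,0]]'| sed -n '1,2p;4p'
python3 - <<'E'
from h import *
im,_=grab('top','i2'); cv2.imwrite('pics/i2c.png',cv2.resize(im[135:185,240:310],None,fx=8,fy=8,interpolation=cv2.INTER_CUBIC)[:,:,::-1])
to(653,-6.3,121)
E
```

```text
time: 30.48
eef_pos: [648.2, 42.5, 120.7]
contact_force: [-0.8, 0.7, 0.1]
time: 31.22
eef_pos: [647.5, 42.1, 121.2]
eef_rot: [2.365, -2.065, -0.002]
contact_force: [-5.8, 0.3, 3.7]
grip_width: 0.177
gripper_force: 59.8
time: 32.1
eef_pos: [653.2, 4.2, 121.2]
contact_force: [-4.8, -1.1, 4.1]
time: 32.6
eef_pos: [653.7, 0.7, 121.2]
contact_force: [-5.0, -0.5, 4.4]
t32.65 pos [653.7   0.8 121.1] tooly yaw -172.3 tool d [6.9 1.7 0.1] rows 1 each [6.9 1.7 0.1] tilt [-0.001 -0.   ]
```

View pics/i2c.png

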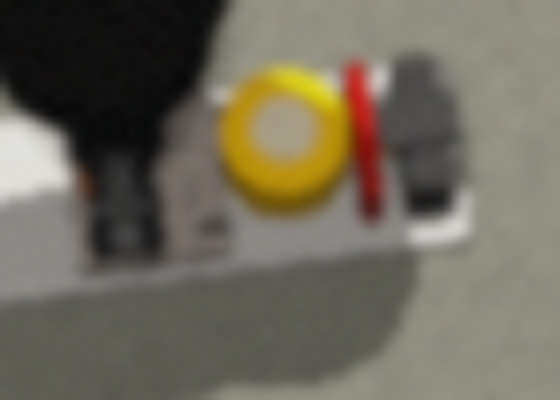

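Yellow (crop 285,140) is upright, touching jaw and plate. I push on to the computed end position.

```bash
python3 -m inch '[[2,0,0,0],[2,0,0,0],[0,0,0,0],[0,0,0,0]]'| sed -n '1,2p;4p'; python3 -m inch '[[1,0,0,0],[1,0,0,0],[0,0,0,0],[0,0,0,0]]'| sed -n '1,2p;4p';  python3 -m inch '[[1,0,0,0],[0,0,0,0],[0,0,0,0],[0,0,0,0]]'| sed -n '1,2p;4p'
python3 - <<'E'
from h import *
def px(im):
    w=im[157:161,281:294].astype(float); r=np.clip(w[...,0]-1.6*w[...,1],0,None); r[:, :3]=0
    return ((r*np.arange(281,294)).sum(1)/r.sum(1)).round(2)
print(px(grab('top','i3')[0]),px(cv2.imread('pics/i2.png')[:,:,::-1].copy()))
E
```

```text
time: 33.15
eef_pos: [654.2, -2.8, 121.1]
contact_force: [-5.8, 1.4, 4.6]
time: 33.65
eef_pos: [654.4, -4.3, 121.1]
contact_force: [-7.0, 3.3, 5.3]
time: 34.15
eef_pos: [654.6, -5.2, 121.1]
contact_force: [-5.9, 3.5, 6.0]
[288.13 288.23 288.13 287.91] [285.86 285.92 285.95 285.9 ]
```

Plate is about 6 mm in with a 12 mm narrower gap, so yellow is small. I open the jaw and fetch it.

```bash
python3 -m inch '[[0.5,0,0,0],[0,0,0,0],[0,0,0,0],[-8,0,0,0],[-12,0,0,0],[-12,0,0,0],[-12,0,0,0],[-4,0,0,0],[0,0,0,0],[0,0,0,0]]' | sed -n '1,2p;4p'; python3 -m inch '[[0,0,0,0],[0,0,0,0],[0,0,-30,0],[0,0,-20,0],[0,0,0,0],[0,0,0,0]]' 1 | sed -n '1,2p;4p'
python3 - <<'E'
from h import *
im,_=grab('top','f2'); L=label(im,(276,151),46); print(L); to(*L[2][:2],87)
E
```

```text
time: 35.45
eef_pos: [647.7, 40.9, 121.1]
contact_force: [-7.9, -0.1, 5.8]
time: 36.2
eef_pos: [648.4, 41.1, 170.1]
contact_force: [-0.4, -0.2, -0.6]
(array([275.4, 150.4]), np.int32(45), array([668.7, -57.9,  46. ]))
t36.25 pos [648.2  41.  169.7] tooly yaw -172.3 tool d [100.8  -7.1  82.7] rows 3 each [33.6 -2.4 27.6] tilt [-0.002  0.   ]
```

```bash
python3 -m inch '[[50,-2.5,0,0],[50.5,-2.5,0,0],[0,0,25,0],[0,0,30,0],[0,0,28,0],[0,0,0,0],[0,0,0,0]]' 1| sed -n '1,2p;4p';  python3 -m inch '[[0,0,0,0],[0,0,0,0],[0,0,0,0],[0,0,0,0],[0,0,0,0]]' 0; python3 -m inch '[[0,0,-30,0],[0,0,-40,0],[0,0,-30,0],[0,0,0,0]]'| sed -n '1,2p;4p';  python3 -c "
from h import *
to(531,-348,185)"
```

```text
time: 37.12
eef_pos: [667.5, -58.0, 88.8]
contact_force: [0.4, -0.4, -0.0]
time: 37.75
eef_pos: [667.7, -57.7, 89.3]
eef_rot: [-2.365, 2.065, -0.002]
contact_force: [-0.9, 0.4, 5.0]
grip_width: 0.543
gripper_force: 62.4
time: 38.25
eef_pos: [667.9, -58.0, 190.8]
contact_force: [-0.3, 0.1, -0.6]
t38.25 pos [667.9 -58.  190.8] tooly yaw -172.3 tool d [269.  174.7   5. ] rows 6 each [44.8 29.1  0.8] tilt [0.005 0.   ]
```

```bash
python3 -m inch '[[44.8,29.1,0,0],[44.8,29.1,0,0],[44.8,29.1,0,0],[44.8,29.1,0,0],[44.8,29.1,10,0],[44.8,29.1,20,0],[0,0,20,0],[0,0,25,0],[0,0,0,0],[0,0,0,0]]'| sed -n '1,2p;4p'; python3 -c "
from h import *
to(531,-348,88.5)"
```

```text
time: 39.5
eef_pos: [530.5, -347.4, 113.2]
contact_force: [1.5, 0.3, -0.2]
t39.50 pos [ 530.5 -347.4  113.2] tooly yaw -172.2 tool d [ 0.6 -0.4 24.7] rows 1 each [ 0.6 -0.4 24.7] tilt [-0. -0.]
```

Release yellow, lift, then head for green A (439.6,-144.7).

```bash
python3 -m inch '[[0,0,15,0],[0,0,8,0],[0,0,2,0],[0,0,0,0],[0,0,0,0]]'| sed -n '1,2p;4p'; python3 -m inch '[[0,0,0,0],[0,0,0,0],[0,0,-30,0],[0,0,-35,0],[0,0,0,0]]' 1| sed -n '1,2p;4p'; python3 -c "
from h import *
im,_=grab('top')
for n,uv in dict(gA=(305,230),blk=(290,196),red=(130,174)).items(): print(n,label(im,uv,44 if n=='red' else 36))
to(439.6,-144.7,150)"
```

```text
time: 40.12
eef_pos: [530.2, -347.8, 88.0]
contact_force: [-0.5, 1.1, -1.0]
time: 40.75
eef_pos: [531.6, -348.6, 157.2]
contact_force: [0.3, 0.0, -1.0]
gA (array([303.7, 229.1]), np.int32(632), array([ 443.2, -139.2,   36. ]))
blk (array([290.2, 195.4]), np.int32(614), array([ 539.4, -101. ,   36. ]))
red (array([129.6, 174.6]), np.int32(78), array([593.6, 354.3,  44. ]))
t40.80 pos [ 530.8 -348.   154.8] tooly yaw -172.3 tool d [-213.7   63.1    4.2] rows 5 each [-42.7  12.6   0.8] tilt [ 0.003 -0.001]
```

```bash
python3 -m inch '[[-50,10,0,0],[-50,10,0,0],[-50,10,0,0],[-50,10,0,0],[-50,10,0,0],[-50,10,0,0],[0,0,0,0]]'| sed -n '1,2p;4p';  python3 -c "
from h import *
im,_=grab('top','j1')
for n,uv in dict(gA=(305.7,230.4),blk=(290.6,196),red=(130,174),yel=(374,199)).items(): print(n,label(im,uv,36 if n in('gA','blk') else 44))
to(439.6,-144.7,150)"
```

```text
time: 41.68
eef_pos: [429.6, -56.1, 152.3]
contact_force: [-0.0, -0.2, 0.9]
gA (array([306.1, 229.7]), np.int32(86), array([ 441.6, -145.8,   36. ]))
blk (array([290.5, 195.5]), np.int32(674), array([ 539. , -101.9,   36. ]))
red (array([129.6, 174.6]), np.int32(77), array([593.6, 354.2,  44. ]))
yel (array([378.1, 198.2]), np.int32(52), array([ 531.6, -347.9,   44. ]))
t41.73 pos [430.  -57.3 152.4] tooly yaw -172.1 tool d [87.9  2.5  2.4] rows 2 each [43.9  1.3  1.2] tilt [-0.  0.]
```

View pics/j1.png

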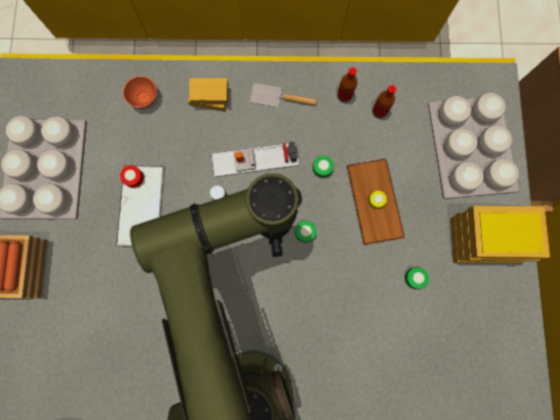

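Red at (131,176) is on the marble and yellow at (378,198) on the wood. Green A is at (306,230), and the third green at (417,278) is farther from the base.

```bash
python3 -m inch '[[44,1,0,0],[44.5,1,0,0],[0,0,25,0],[0,0,30,0],[0,0,22,0],[0,0,0,0],[0,0,0,0]]' 1| sed -n '1,2p;4p';  python3 -m inch '[[0,0,0,0],[0,0,0,0],[0,0,0,0],[0,0,0,0]]' 0; python3 -m inch '[[0,0,-30,0],[0,0,-40,0],[0,0,-25,0],[0,0,0,0],[0,0,0,0]]'| sed -n '1,2p;4p';  python3 -c "
from h import *
to(663.5,-47,170)"
```

```text
time: 42.6
eef_pos: [440.6, -147.2, 76.6]
contact_force: [0.6, 0.3, -0.2]
time: 43.1
eef_pos: [441.1, -146.6, 77.2]
eef_rot: [-2.366, 2.065, -0.003]
contact_force: [-0.5, 0.1, 6.1]
grip_width: 0.684
gripper_force: 65.0
time: 43.72
eef_pos: [439.8, -146.3, 169.5]
contact_force: [-0.1, 0.8, -1.6]
t43.73 pos [ 439.8 -146.3  169.5] tooly yaw -172.3 tool d [ -68.3 -235.    -0.9] rows 5 each [-13.7 -47.   -0.2] tilt [-0.002  0.001]
```

```bash
python3 -m inch '[[-13.7,-47,0,0],[-13.7,-47,0,0],[-13.7,-47,0,0],[-13.7,-47,0,0],[-13.5,-47,0,0],[0,0,0,0],[0,0,0,0]]'| sed -n '1,2p;4p'; python3 -c "
from h import *
to(663.5,-47,88)"
```

```text
time: 44.6
eef_pos: [663.3, -47.3, 168.7]
contact_force: [0.6, -0.4, -0.9]
t44.60 pos [663.3 -47.3 168.7] tooly yaw -172.3 tool d [-0.2 -0.5 80.7] rows 2 each [-0.1 -0.2 40.4] tilt [-0.003 -0.   ]
```

```bash
python3 -m inch '[[0,-0.5,25,0],[0,0,30,0],[0,0,23,0],[0,0,4,0],[0,0,0,0],[0,0,0,0]]' | sed -n '1,2p;4p'; python3 -m inch '[[0,0,0,0],[0,0,0,0],[0,0,-30,0],[0,0,-40,0],[0,0,-10,0],[-44.7,1.7,0,0],[-44.7,1.7,0,0],[0,0,15,0],[0,0,15,0],[0,0,17,0],[0,0,0,0],[0,0,0,0]]' 1| sed -n '1,2p;4p'; python3 -c "
from h import *
im,_=grab('top','k1'); print(label(im,(272,152),46)); to(648.4,41.2,121)"
```

```text
time: 45.35
eef_pos: [664.9, -47.3, 90.4]
contact_force: [0.6, 0.4, -0.8]
time: 46.85
eef_pos: [649.4, 40.3, 122.1]
contact_force: [-0.1, 0.5, 0.3]
(array([271.7, 150.1]), np.int32(52), array([669.5, -47.5,  46. ]))
t46.90 pos [649.5  40.5 122.6] tooly yaw -172.3 tool d [-0.8  1.   1.6] rows 1 each [-0.8  1.   1.6] tilt [0.001 0.   ]
```

```bash
python3 -m inch '[[-0.5,1,1.5,0],[0,0,0,0],[0,0,0,0],[0,0,0,0],[0,0,0,0],[0,0,0,0],[0,0,0,0]]' 0; python3 -m inch '[[8,0,0,0],[10,0,0,0],[6,0,0,0],[3,0,0,0],[0,0,0,0],[0,0,0,0]]'| sed -n '1,2p;4p'; python3 -m inch '[[2,0,0,0],[2,0,0,0],[0,0,0,0],[0,0,0,0]]'| sed -n '1,2p;4p';  python3 -m inch '[[1,0,0,0],[1,0,0,0],[0,0,0,0],[0,0,0,0]]'| sed -n '1,2p;4p'
python3 - <<'E'
from h import *
im,_=grab('top','k2'); cv2.imwrite('pics/k2c.png',cv2.resize(im[135:185,240:310],None,fx=8,fy=8,interpolation=cv2.INTER_CUBIC)[:,:,::-1])
to(653,5.6,121)
E
```

```text
time: 47.78
eef_pos: [647.6, 41.2, 120.7]
eef_rot: [2.366, -2.066, -0.001]
contact_force: [-4.5, 0.2, 2.9]
grip_width: 0.171
gripper_force: 59.7
time: 48.52
eef_pos: [651.6, 14.3, 120.7]
contact_force: [-4.8, -1.0, 5.4]
time: 49.02
eef_pos: [652.1, 10.9, 120.7]
contact_force: [-5.4, 1.4, 5.4]
time: 49.52
eef_pos: [652.3, 9.4, 120.7]
contact_force: [-5.5, 2.8, 6.3]
t49.58 pos [652.3   9.4 120.7] tooly yaw -172.2 tool d [ 3.8 -0.1 -0.3] rows 1 each [ 3.8 -0.1 -0.3] tilt [-0.     0.001]
```

View pics/k2c.png

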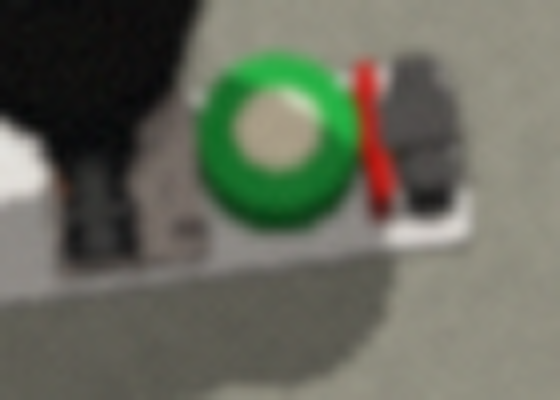

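Green (crop 280,140) is upright and the plate is already moving. I finish the press.

```bash
python3 -m inch '[[1,0,0,0],[1,0,0,0],[0,0,0,0],[0,0,0,0]]'| sed -n '1,2p;4p';  python3 -m inch '[[1,0,0,0],[0.5,0,0,0],[0,0,0,0],[0,0,0,0],[0,0,0,0]]'| sed -n '1,2p;4p'
python3 - <<'E'
from h import *
def px(im):
    w=im[157:161,281:294].astype(float); r=np.clip(w[...,0]-1.6*w[...,1],0,None); r[:, :3]=0
    return ((r*np.arange(281,294)).sum(1)/r.sum(1)).round(2)
print(px(grab('top','k3')[0]))
E
```

```text
time: 50.08
eef_pos: [652.6, 7.7, 120.7]
contact_force: [-5.5, 3.3, 5.2]
time: 50.7
eef_pos: [652.8, 6.4, 120.7]
contact_force: [-6.9, 5.2, 5.7]
[288.26 288.4  288.5  288.58]
```

```bash
python3 -m inch '[[0,0,0,0],[0,0,0,0],[-8,0,0,0],[-12,0,0,0],[-12,0,0,0],[-4,0,0,0],[0,0,0,0],[0,0,0,0]]' | sed -n '1,2p;4p'; python3 -m inch '[[0,0,0,0],[0,0,0,0],[0,0,-30,0],[0,0,-20,0],[0,0,0,0],[0,0,0,0]]' 1 | sed -n '1,2p;4p'
python3 - <<'E'
from h import *
im,_=grab('top','f3'); L=label(im,(274,150),46); print(L); print(label(im,(290.6,196))); to(*L[2][:2],87)
E
```

```text
time: 51.75
eef_pos: [647.6, 41.0, 120.7]
contact_force: [-7.6, 0.2, 6.5]
time: 52.5
eef_pos: [647.9, 41.0, 169.5]
contact_force: [0.3, 0.6, -1.3]
(array([273.9, 150. ]), np.int32(62), array([669.8, -53.6,  46. ]))
(array([290.6, 195.9]), np.int32(77), array([ 537.7, -102.4,   36. ]))
t52.55 pos [647.7  40.8 169.2] tooly yaw -172.3 tool d [96.6 -9.3 82.1] rows 3 each [32.2 -3.1 27.4] tilt [-0.002  0.   ]
```

```bash
python3 -m inch '[[48,-2.5,0,0],[48.5,-2.5,0,0],[0,0,25,0],[0,0,30,0],[0,0,28,0],[0,0,0,0],[0,0,0,0]]' 1| sed -n '1,2p;4p';  python3 -m inch '[[0,0,0,0],[0,0,0,0],[0,0,0,0],[0,0,0,0],[0,0,0,0]]' 0; python3 -m inch '[[0,0,-30,0],[0,0,-40,0],[0,0,-30,0],[0,0,0,0]]'| sed -n '1,2p;4p';  python3 -c "
from h import *
to(513,306,185)"
```

```text
time: 53.42
eef_pos: [666.4, -54.2, 88.3]
contact_force: [-0.1, 0.5, 0.1]
time: 54.05
eef_pos: [666.8, -53.9, 89.3]
eef_rot: [-2.365, 2.065, -0.003]
contact_force: [-1.0, 2.1, 5.5]
grip_width: 0.683
gripper_force: 65.4
time: 54.55
eef_pos: [667.0, -54.1, 190.7]
contact_force: [0.5, 0.9, -1.5]
t54.55 pos [667.  -54.1 190.7] tooly yaw -172.3 tool d [-377.6  104.2    5.1] rows 8 each [-47.2  13.    0.6] tilt [0.005 0.001]
```

```bash
python3 -m inch '[[-47.2,13,0,0],[-47.2,13,0,0],[-47.2,13,0,0],[-47.2,13,0,0],[-47.2,13,0,0],[-47.2,13,0,0],[-47.2,13,10,0],[-47.2,13,20,0],[0,0,20,0],[0,0,20,0],[0,0,0,0],[0,0,0,0]]'| sed -n '1,2p;4p'; python3 -c "
from h import *
to(513,306,88.5)"
```

```text
time: 56.05
eef_pos: [512.9, 305.4, 118.0]
contact_force: [0.7, -0.1, -0.2]
t56.05 pos [512.9 305.4 118. ] tooly yaw -172.3 tool d [-0.6 -0.1 29.5] rows 1 each [-0.6 -0.1 29.5] tilt [0.001 0.   ]
```

```bash
python3 -m inch '[[0,0,15,0],[0,0,12,0],[0,0,3,0],[0,0,0,0],[0,0,0,0]]'| sed -n '1,2p;4p'; python3 -m inch '[[0,0,0,0],[0,0,0,0],[0,0,-30,0],[0,0,-35,0],[0,0,0,0],[0,0,0,0]]' 1| sed -n '1,2p;4p'; python3 -c "
from h import *
im,_=grab('top','l1')
for n,uv in dict(blk=(290.6,196)).items(): print(n,label(im,uv,36))
to(537.2,-102.4,155)"
```

```text
time: 56.68
eef_pos: [512.2, 306.0, 87.4]
contact_force: [0.4, -0.8, 1.1]
time: 57.42
eef_pos: [512.0, 306.0, 151.9]
contact_force: [0.1, -0.0, -1.3]
blk (array([290.6, 196. ]), np.int32(76), array([ 537.5, -102.3,   36. ]))
t57.48 pos [511.8 305.9 151.3] tooly yaw -172.3 tool d [408.   29.7  -3.4] rows 8 each [51.   3.7 -0.4] tilt [-0.001 -0.001]
```

```bash
python3 -m inch '[[51,3.7,0,0],[51,3.7,0,0],[51,3.7,0,0],[51,3.7,0,0],[51,3.7,0,0],[51,3.7,0,0],[51,3.7,0,0],[51,3.7,0,0],[0,0,0,0],[0,0,0,0]]' | sed -n '1,2p;4p'; python3 -c "
from h import *
im,_=grab('top','l2'); print(label(im,(130,174),44),label(im,(145,204),44)); im,_=grab('side','l3')
to(537.2,-102.4,73)"
```

```text
time: 58.72
eef_pos: [537.3, -102.2, 151.3]
contact_force: [-0.0, 0.6, 0.4]
(array([129.6, 174.6]), np.int32(78), array([593.6, 354.3,  44. ])) (array([143.9, 202.5]), np.int32(86), array([513.2, 308.5,  44. ]))
t58.83 pos [ 537.6 -101.3  151.8] tooly yaw -172.2 tool d [ 1.   0.5 78.8] rows 2 each [ 0.5  0.2 39.4] tilt [-0.001  0.   ]
```

View pics/l3.png

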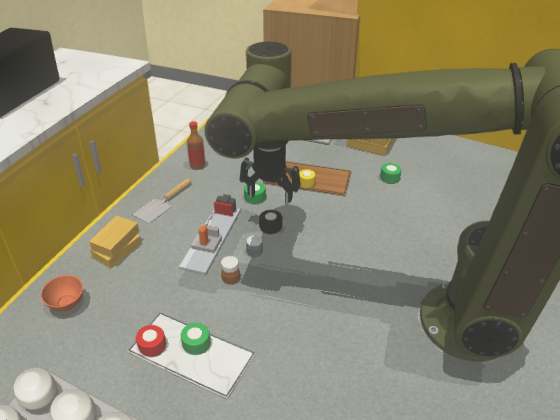

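Red (151,340) and green (195,337) are on the marble and yellow is on the wood. Black is unmoved under the gripper, so I grasp it.

```bash
python3 -m inch '[[0.5,0,25,0],[0.5,0.5,30,0],[0,0,26,0],[0,0,0,0],[0,0,0,0]]' 1| sed -n '1,2p;4p';  python3 -m inch '[[0,0,0,0],[0,0,0,0],[0,0,0,0],[0,0,0,0],[0,0,0,0]]' 0; python3 -m inch '[[0,0,-30,0],[0,0,-40,0],[0,0,-25,0],[0,0,0,0],[0,0,0,0]]'| sed -n '1,2p;4p';  python3 -c "
from h import *
to(662.5,-47,170)"
```

```text
time: 59.45
eef_pos: [538.1, -102.7, 72.7]
contact_force: [-0.1, -0.0, -0.5]
time: 60.08
eef_pos: [538.3, -103.2, 73.1]
eef_rot: [-2.365, 2.065, -0.003]
contact_force: [-0.3, 1.0, 6.3]
grip_width: 0.689
gripper_force: 64.9
time: 60.7
eef_pos: [536.8, -103.2, 165.0]
contact_force: [0.3, 0.1, -1.3]
t60.70 pos [ 536.8 -103.2  165. ] tooly yaw -172.3 tool d [ -38.8 -132.1   -5.2] rows 3 each [-12.9 -44.   -1.7] tilt [-0.002  0.001]
```

```bash
python3 -m inch '[[-13,-44,0,0],[-13,-44,0,0],[-13,-44,0,0],[0,0,0,0],[0,0,0,0]]'| sed -n '1,2p;4p'; python3 -c "
from h import *
to(662.5,-47,84)"
```

```text
time: 61.32
eef_pos: [662.2, -47.0, 164.4]
contact_force: [-0.3, -0.5, -1.1]
t61.33 pos [662.2 -47.  164.4] tooly yaw -172.3 tool d [ 0.  -0.5 80.4] rows 2 each [ 0.  -0.3 40.2] tilt [-0.003 -0.   ]
```

```bash
python3 -m inch '[[0,0,25,0],[0,0,30,0],[0,0,23,0],[0,0,4,0],[0,0,0,0],[0,0,0,0]]' | sed -n '1,2p;4p'; python3 -m inch '[[0,0,0,0],[0,0,0,0],[0,0,-30,0],[0,0,-40,0],[0,0,-10,0],[-44.5,1.3,0,0],[-44.5,1.3,0,0],[0,0,15,0],[0,0,15,0],[0,0,13,0],[0,0,0,0],[0,0,0,0]]' 1| sed -n '1,2p;4p'; python3 -c "
from h import *
im,_=grab('top','m1'); print(label(im,(272,152),46)); to(648.4,41,121)"
```

```text
time: 62.08
eef_pos: [663.3, -47.0, 85.8]
contact_force: [-0.4, 0.6, -0.9]
time: 63.58
eef_pos: [648.7, 40.4, 121.8]
contact_force: [0.0, -1.0, 0.5]
(array([272.3, 150.7]), np.int32(54), array([667.8, -49.1,  46. ]))
t63.62 pos [648.8  40.6 122.1] tooly yaw -172.3 tool d [-0.5  0.3  1.1] rows 1 each [-0.5  0.3  1.1] tilt [0.001 0.   ]
```

```bash
python3 -m inch '[[-0.5,0.3,1,0],[0,0,0,0],[0,0,0,0],[0,0,0,0],[0,0,0,0],[0,0,0,0],[0,0,0,0]]' 0|tail -2; python3 -m inch '[[8,0,0,0],[10,0,0,0],[6,0,0,0],[3,0,0,0],[0,0,0,0],[0,0,0,0]]'| sed -n '1,2p;4p'; python3 -m inch '[[2,0,0,0],[2,0,0,0],[0,0,0,0],[0,0,0,0]]'| sed -n '1,2p;4p';  python3 -m inch '[[1,0,0,0],[1,0,0,0],[0,0,0,0],[0,0,0,0]]'| sed -n '1,2p;4p'; python3 -m inch '[[1,0,0,0],[1,0,0,0],[0,0,0,0],[0,0,0,0]]'| sed -n '1,2p;4p'
python3 - <<'E'
from h import *
def px(im):
    w=im[157:161,281:294].astype(float); r=np.clip(w[...,0]-1.6*w[...,1],0,None); r[:, :3]=0
    return ((r*np.arange(281,294)).sum(1)/r.sum(1)).round(2)
im,_=grab('top','m2'); cv2.imwrite('pics/m2c.png',cv2.resize(im[135:185,240:310],None,fx=8,fy=8,interpolation=cv2.INTER_CUBIC)[:,:,::-1])
print(px(im)); to(653,6,121)
E
```

```text
grip_width: 0.172
gripper_force: 59.7
time: 65.25
eef_pos: [651.6, 14.3, 120.6]
contact_force: [-5.5, -1.9, 4.9]
time: 65.75
eef_pos: [652.1, 11.0, 120.7]
contact_force: [-6.2, 1.9, 5.1]
time: 66.25
eef_pos: [652.3, 9.5, 120.6]
contact_force: [-5.8, 2.7, 5.7]
time: 66.75
eef_pos: [652.6, 7.8, 120.7]
contact_force: [-6.9, 4.3, 6.4]
[287.91 288.11 287.94 287.77]
t66.80 pos [652.6   7.8 120.7] tooly yaw -172.2 tool d [ 1.8 -0.2 -0.3] rows 1 each [ 1.8 -0.2 -0.3] tilt [-0.     0.001]
```

View pics/m2c.png

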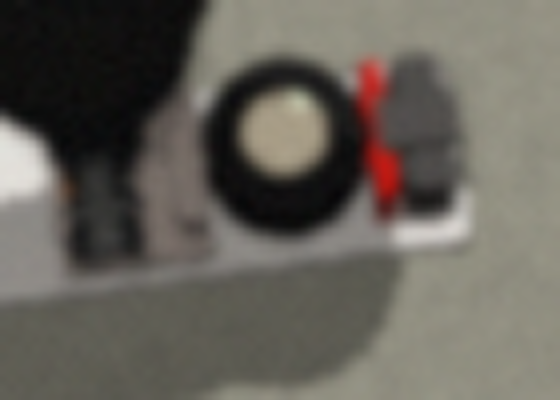

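Black is pressed and upright with the plate about 5.5 mm in. I push 1 mm more, hold, open and fetch it; it measures large.

```bash
python3 -m inch '[[1.2,0,0,0],[0,0,0,0],[0,0,0,0],[0,0,0,0],[-8,0,0,0],[-12,0,0,0],[-12,0,0,0],[-3,0,0,0],[0,0,0,0],[0,0,0,0]]' | sed -n '1,2p;4p'; python3 -m inch '[[0,0,0,0],[0,0,0,0],[0,0,-30,0],[0,0,-20,0],[0,0,0,0],[0,0,0,0]]' 1 | sed -n '1,2p;4p'
python3 - <<'E'
from h import *
im,_=grab('top','f4'); L=label(im,(274,151),46); print(L); to(*L[2][:2],84)
E
```

```text
time: 68.05
eef_pos: [647.8, 40.4, 120.7]
contact_force: [-7.8, -0.0, 6.4]
time: 68.8
eef_pos: [648.0, 40.3, 169.6]
contact_force: [-0.1, 0.4, -0.6]
(array([274. , 150.7]), np.int32(58), array([667.8, -54. ,  46. ]))
t68.85 pos [647.8  40.2 169.2] tooly yaw -172.3 tool d [96.1 -7.3 85.1] rows 3 each [32.  -2.4 28.4] tilt [-0.002  0.   ]
```

```bash
python3 -m inch '[[48,-2.5,0,0],[48,-2,0,0],[0,0,25,0],[0,0,30,0],[0,0,28,0],[0,0,0,0],[0,0,0,0]]' 1| sed -n '1,2p;4p';  python3 -m inch '[[0,0,0,0],[0,0,0,0],[0,0,0,0],[0,0,0,0],[0,0,0,0]]' 0; python3 -m inch '[[0,0,-30,0],[0,0,-40,0],[0,0,-30,0],[0,0,0,0]]'| sed -n '1,2p;4p';  python3 -c "
from h import *
to(435,345,185)"
```

```text
time: 69.72
eef_pos: [666.0, -54.3, 88.3]
contact_force: [0.5, -0.1, 1.2]
time: 70.35
eef_pos: [666.4, -54.1, 89.4]
eef_rot: [-2.365, 2.065, -0.003]
contact_force: [0.2, 0.3, 6.1]
grip_width: 0.683
gripper_force: 65.3
time: 70.85
eef_pos: [666.5, -54.3, 190.7]
contact_force: [0.3, 0.1, -1.0]
t70.85 pos [666.5 -54.3 190.7] tooly yaw -172.3 tool d [-426.8  175.8    4.7] rows 9 each [-47.4  19.5   0.5] tilt [0.005 0.001]
```

```bash
python3 -m inch '[[-47.8,19.7,0,0],[-47.8,19.7,0,0],[-47.8,19.7,0,0],[-47.8,19.7,0,0],[-47.8,19.7,0,0],[-47.8,19.7,0,0],[-47.8,19.7,0,0],[-47.8,19.7,0,0],[-47.8,19.7,10,0],[0,0,25,0],[0,0,30,0],[0,0,0,0]]'| sed -n '1,2p;4p'; python3 -c "
from h import *
to(433,348,88.5)"
```

```text
time: 72.35
eef_pos: [430.6, 346.7, 118.5]
contact_force: [0.0, 0.7, -0.4]
t72.35 pos [430.6 346.7 118.5] tooly yaw -172.3 tool d [-1.1 -2.8 30. ] rows 1 each [-1.1 -2.8 30. ] tilt [-0.005 -0.005]
```

```bash
python3 -m inch '[[0,-2,15,0],[0,0,12,0],[0,0,3,0],[0,0,0,0],[0,0,0,0]]'| sed -n '1,2p;4p'; python3 -m inch '[[0,0,0,0],[0,0,0,0],[0,0,-30,0],[0,0,-35,0],[0,0,-15,0],[0,0,0,0]]' 1| sed -n '1,2p;4p'; python3 -c "
from h import *
to(647.8,40.4,170)"
```

```text
time: 72.97
eef_pos: [434.2, 348.7, 93.0]
contact_force: [0.2, 0.0, -1.0]
time: 73.72
eef_pos: [434.2, 348.8, 173.3]
contact_force: [0.1, 0.3, -1.2]
t73.72 pos [434.2 348.8 173.3] tooly yaw -172.3 tool d [ 334.3 -170.2    2.8] rows 7 each [ 47.8 -24.3   0.4] tilt [0.001 0.002]
```

```bash
python3 -m inch '[[47.8,-24.3,0,0],[47.8,-24.3,0,0],[47.8,-24.3,0,0],[47.8,-24.3,0,0],[47.8,-24.3,0,0],[47.8,-24.3,0,0],[47.5,-24.3,0,0],[0,0,0,0],[0,0,0,0]]' | sed -n '1,2p;4p'; python3 -c "
from h import *
im,_=grab('top','n1'); 
for uv in((129.6,174.6),(143.9,202.5),(128,231),(378,198)): print(label(im,uv,44))
to(648.2,40.4,121)"
```

```text
time: 74.85
eef_pos: [646.9, 39.9, 170.4]
contact_force: [0.2, -0.8, -0.7]
(array([129.5, 174.5]), np.int32(674), array([594. , 354.5,  44. ]))
(array([143.5, 201.5]), np.int32(676), array([516.1, 309.8,  44. ]))
(array([127.6, 230.6]), np.int32(663), array([433.5, 348.3,  44. ]))
(array([377.9, 197.4]), np.int32(654), array([ 534. , -347.4,   44. ]))
t74.90 pos [646.9  40.5 171. ] tooly yaw -172.3 tool d [ 0.3 -1.4 50. ] rows 1 each [ 0.3 -1.4 50. ] tilt [-0.002 -0.   ]
```

View pics/n1.png

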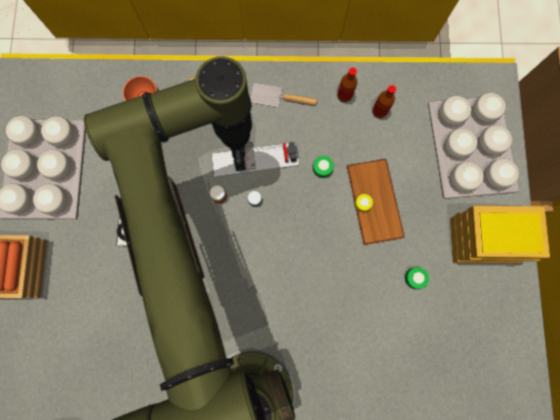

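Yellow has been knocked to (364,202), close to the wood board's edge. I shut the gauge first, then mend that.

```bash
python3 -m inch '[[0,-1,20,0],[0,0,20,0],[0,0,10,0],[0,0,0,0],[0,0,0,0]]' 1| sed -n '1,2p;4p'; python3 -m inch '[[0,0,0,0],[0,0,0,0],[0,0,0,0],[0,0,0,0],[0,0,0,0],[0,0,0,0]]' 0|tail -2; python3 -m inch '[[8,0,0,0],[14,0,0,0],[14,0,0,0],[14,0,0,0],[14,0,0,0],[10,0,0,0],[6,0,0,0],[4,0,0,0],[0,0,0,0],[0,0,0,0]]'| sed -n '1,2p;4p'; python3 -m inch '[[2,0,0,0],[0,0,0,0],[0,0,0,0]]'| sed -n '1,2p;4p'
```

```text
time: 75.53
eef_pos: [648.8, 40.2, 123.1]
contact_force: [0.4, 0.2, 0.6]
grip_width: 0.174
gripper_force: 59.7
time: 77.53
eef_pos: [660.2, -43.2, 122.7]
contact_force: [0.4, -1.2, 4.4]
time: 77.9
eef_pos: [660.4, -44.7, 122.7]
contact_force: [0.9, 0.9, 4.4]
```

```bash
for i in 1; do python3 -m inch '[[1,0,0,0],[0,0,0,0],[0,0,0,0]]'| sed -n '2p;4p';python3 -m inch '[[1,0,0,0],[0,0,0,0],[0,0,0,0]]'| sed -n '2p;4p';python3 -m inch '[[1,0,0,0],[0,0,0,0],[0,0,0,0]]'| sed -n '2p;4p'; done
```

```text
eef_pos: [660.5, -45.6, 122.7]
contact_force: [0.6, 0.4, 4.3]
eef_pos: [660.6, -46.4, 122.7]
contact_force: [0.8, 0.9, 4.3]
eef_pos: [660.6, -46.6, 122.7]
contact_force: [-0.3, 5.9, 6.0]
```

The force jumps at y=-46.6, so the jaw is at its shut stop. One more mm, then release, lift and look at yellow.

```bash
python3 -m inch '[[1,0,0,0],[0,0,0,0],[0,0,0,0]]'| sed -n '2p;4p'; python3 -m inch '[[-2,0,0,0],[0,0,0,0],[0,0,0,0],[0,0,-30,0],[0,0,-40,0],[0,0,0,0],[0,0,0,0]]' 1 | sed -n '2p;4p'
python3 - <<'E'
from h import *
im,_=grab('top','o1')
L=label(im,(364,202),44); p=L[2][:2]
w=ray("top",[(348,165),(387,160),(403,238),(364,244)],8)[:,:2]; c=w.mean(0); a=np.radians(9.3); R=np.array([[np.cos(a),np.sin(a)],[-np.sin(a),np.cos(a)]])
print(L,c,"local",R@(p-c))
for uv in((129.6,174.6),(143.9,202.5),(128,231)): print(label(im,uv,44))
im=im[130:250,100:175]; cv2.imwrite('pics/o1c.png',cv2.resize(im,None,fx=5,fy=5,interpolation=cv2.INTER_CUBIC)[:,:,::-1])
to(*p,170)
E
```

```text
eef_pos: [660.7, -46.7, 122.7]
contact_force: [-3.2, 8.7, 7.3]
eef_pos: [660.1, -47.1, 191.7]
contact_force: [0.5, 0.2, -0.4]
(array([364.3, 201.5]), np.int32(48), array([ 521.7, -308.9,   44. ])) [ 531.09362802 -348.06036862] local [-2.94169031 40.16367981]
(array([129.6, 174.6]), np.int32(78), array([593.6, 354.3,  44. ]))
(array([143.8, 202.5]), np.int32(84), array([513.3, 308.8,  44. ]))
(array([126.5, 229.7]), np.int32(81), array([435.9, 351.3,  44. ]))
t80.33 pos [659.9 -47.1 191. ] tooly yaw -172.3 tool d [240.9 171.9  21.2] rows 6 each [40.2 28.7  3.5] tilt [-0.002  0.   ]
```

Yellow is at local y≈40, over the limit, so I regrasp it and move it back to the centre.

```bash
python3 -m inch '[[40.2,28.6,0,0],[40.2,28.6,0,0],[40.2,28.6,0,0],[40.2,28.6,10,0],[40.2,28.6,10,0],[40.2,28.6,10,0],[0,0,20,0],[0,0,0,0],[0,0,0,0]]' 1 | sed -n '2p;4p'; python3 -c "
from h import *
to(521.5,-309,87)"
```

```text
eef_pos: [523.2, -308.4, 142.4]
contact_force: [0.9, 0.1, -0.3]
t81.45 pos [ 523.2 -308.4  142.4] tooly yaw -172.2 tool d [ 0.4  1.7 55.4] rows 2 each [ 0.2  0.9 27.7] tilt [-0.001 -0.   ]
```

```bash
python3 -m inch '[[0,1.5,20,0],[0,0,20,0],[0,0,18,0],[0,0,0,0],[0,0,0,0]]' 1| sed -n '2p;4p';  python3 -m inch '[[0,0,0,0],[0,0,0,0],[0,0,0,0],[0,0,0,0],[0,0,0,0]]' 0; python3 -m inch '[[0,0,-15,0],[20,-2,0,0],[20,-2,0,0],[0,0,0,0],[0,0,0,0],[0,0,8,0],[0,0,6,0],[0,0,0,0],[0,0,0,0]]'| sed -n '2p;4,5p'
```

```text
eef_pos: [521.5, -309.5, 84.8]
contact_force: [-0.5, 0.1, 0.3]
time: 82.7
eef_pos: [521.7, -309.5, 85.3]
eef_rot: [-2.366, 2.066, -0.002]
contact_force: [0.2, -0.2, 6.0]
grip_width: 0.545
gripper_force: 62.3
eef_pos: [530.6, -348.1, 85.4]
contact_force: [0.1, 1.6, 1.6]
grip_width: 0.548
```

Release, lift, move clear towards the robot side (tool +y) and check everything.

```bash
python3 -m inch '[[0,0,0,0],[0,0,0,0],[0,0,0,0],[0,0,-30,0],[0,0,-40,0],[0,0,-50,0],[20,40,-30,0],[20,40,-20,0],[20,40,0,0],[20,40,0,0],[0,0,0,0],[0,0,0,0]]' 1| sed -n '1,2p;4,5p'
python3 - <<'E'
from h import *
im,_=grab('top','p1'); s,_=grab('side','p2')
print(label(im,(378,198),44)); 
for uv in((129.6,174.6),(143.9,202.5),(126.5,229.7)): print(label(im,uv,44))
f=lambda a:cv2.resize(a,(400,400),interpolation=cv2.INTER_CUBIC)
cv2.imwrite('pics/p3.png',np.hstack([f(s[280:400,110:260]),f(im[135:215,235:315])])[:,:,::-1])
h,t=blobs(im,'orange',5),None; print([ (b[0].tolist(),int(b[1][4])) for b in h if 220<b[0][0]<300 and 135<b[0][1]<175])
E
```

```text
time: 85.32
eef_pos: [382.8, -449.2, 255.3]
contact_force: [0.0, 0.9, -0.0]
grip_width: 0.997
(array([377.6, 197.6]), np.int32(672), array([ 533.4, -346.5,   44. ]))
(array([129.6, 174.6]), np.int32(76), array([593.7, 354.2,  44. ]))
(array([143.8, 202.5]), np.int32(84), array([513.3, 308.8,  44. ]))
(array([126.5, 229.9]), np.int32(79), array([435.6, 351.3,  44. ]))
[([269.6, 150.8], 29)]
```

View pics/p3.png

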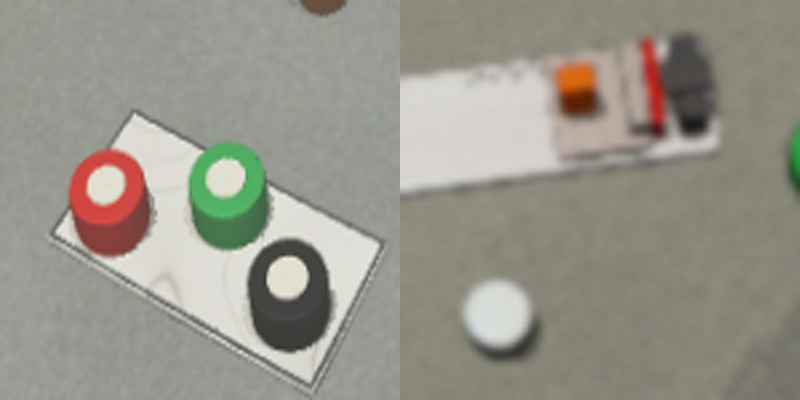

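Red, green and black all stand inside the marble's border, and the jaw sits against the red plate. I check margins against the side-view corners, and yellow.

```bash
python3 - <<'E'
from h import *
q=np.array([(137,112),(384,243),(312,388),(52,236)],float)*[.375,.3]+[109.7,279.7]
w=ray("side",q,8)[:,:2]; r=cv2.minAreaRect(w.astype(np.float32)); print(w.round(1),r)
c=w.mean(0); ux=(w[0]+w[3]-w[1]-w[2]); ux/=np.linalg.norm(ux); uy=np.array([-ux[1],ux[0]])
lab=(np.array([(107,187),(226,179),(288,279)])*[.375,.3]+[109.7,279.7])
for p in ray("side",lab,44)[:,:2]: print("local",(ux@(p-c)).round(1),(uy@(p-c)).round(1))
E
python3 -m inch '[[40,0,0,0],[40,0,0,0],[40,0,0,0],[0,0,0,0]]' | sed -n '2p;4p'
python3 - <<'E'
from h import *
im,_=grab('top','q1'); print(label(im,(378,198),44)); s,_=grab('side','q2')
cv2.imwrite('pics/q3.png',np.hstack([cv2.resize(im[140:260,320:440],(400,400)),cv2.resize(s[140:220,250:360],(400,300)).copy() if 0 else cv2.resize(s[140:220,250:360],(400,400))])[:,:,::-1])
E
```

```text
[[623.8 271.4]
 [393.4 275.6]
 [393.9 389.7]
 [627.5 386.4]] ((509.8560791015625, 330.5689697265625), (114.98600006103516, 233.63272094726562), 89.17121124267578)
local 79.2 25.2
local 1.2 -22.4
local -78.0 19.3
eef_pos: [399.6, -569.3, 252.4]
contact_force: [0.3, 0.1, -1.1]
(array([377.9, 198.1]), np.int32(43), array([ 531.8, -347.3,   44. ]))
```

View pics/q3.png

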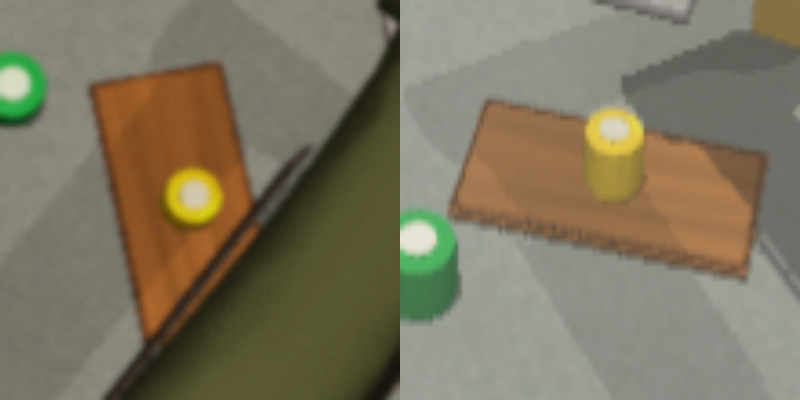

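Yellow stands upright at the centre of the wood, and red's margins are fine (local 79, 25). Handing in.

```bash
python3 -c "
from cell import ctrl
print(ctrl.close_job())"
```

```text
the job is handed in; nothing more can be done
None
```

I gauged red, yellow, green and black in that order (blue was absent), stood red, green and black on the marble and yellow on the wood, pushed the gauge shut, and handed the job in; the hand-in returned no verdict. Yellow was knocked to the board's edge mid-run and I put it back in the middle.

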